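Set the lemongrass cutting stop to the gauge block

TASK

Set the cutting guide to the length of the wooden gauge block: turn the knob to wind the stop clearly wider than the block (at least 4 mm wider), stand the block in the gap between cheek and stop and let go of it, then turn the knob back the other way, taking up the screw's slack, until the stop nips the block firmly enough to hold it (about 8 N, at least 4 N) but never hard (16 N dents it). Move the stop by its knob only, leave the block standing nipped in the guide, and leave everything else on the counter where it is.

Things in the scene. Friction and masses are not known exactly. Their poses are not given: they have to be found in the camera images.
- guide: Cutting guide, fixed to the counter: pale wooden board 130 (x) x 300 (y) x 12 mm thick; origin under its centre on the counter, z up. An upright steel cheek near its -y end faces a sliding steel stop; the gap between them is open above and at both x ends, its floor is the board's top. An aluminium housing 76 x 76 mm, centred at y = +95 mm, 50 mm high over the counter, carries the knob.
- cheek (a point): Foot of the fixed steel cheek's working face, in the middle of its width, on the board's top (guide frame x = 0, y = -75 mm, z = 12 mm; axes parallel to the guide's). The face looks to +y; the cheek is 90 mm wide (x), its top 33 mm above this point.
- stop: The sliding steel stop facing the cheek, carried along the guide's y by the knob's screw with a drag of about 2 N. Origin on the board's top, mid-width, in the plane of its unpressed working face; axes parallel to the guide's. Its face plate is backed by a stiff spring of 25 N per mm; pressed on the block, the force grows by about 15 to 20 N per mm of screw travel (0.2 N per mrad).
- stop_face (a point): Foot of the stop's working face (looks to -y, at the cheek), mid-width, on the board's top; axes parallel to the guide's. The face plate is 90 mm wide (x), its top 33 mm above the board; the stop behind it reaches 22 mm to +y at that height, and the screw beyond. Gap = this point's y minus the cheek's y in the guide's frame: 24.5 to 27.5 mm at the start, can open to 50 mm.
- knob_grip (a point): Point on the black knob's vertical turning axis (guide frame x = 0, y = +95 mm), 83 mm above the counter, where to grip it. The knob is a disc of 48 mm diameter, top 61 mm above the counter, with an upright bar on it 48 mm long, 13 mm thick, rising to 99 mm above the counter. The point's x axis runs along the bar, z up.
- knob (a joint): Knob angle, rad, near 0 at the start, limits -1.2 and 2.2; grows counter-clockwise from above, which winds the stop away from the cheek, 12 mm per rad (1 N on the stop = 0.012 N m at the knob). Slack on a change of direction, before the stop follows: 0.42 to 0.67 rad (5 to 8 mm), varying from start to start. Friction about 0.09 N m: it stays where left and holds 6 to 8 N on the stop.
- gauge_mid (a point): Centre of the loose dark wooden gauge block, half-way up its 80 mm. Its foot is 60 (x) x 30 (y) x 40 mm high, with a grip neck 36 (x) x 16 (y) x 40 mm high centred on it; about 0.16 kg. Axes are the block's, z up. It stands on the counter at the start. The 30 mm (y) is the size to be set, so its y must lie along the guide's y in the gap, either way round.
- mortar: Grey granite mortar, 150 mm across, 100 mm high; bystander. Origin under its centre.
- pestle: Granite pestle standing upright, 48 mm across, 152 mm high; bystander. Origin under its centre.
- enamel_bowl: White enamel bowl, 140 mm across, 55 mm high; bystander. Origin under its centre.
- wood_spatula: Wooden spatula lying flat, 260 mm long along its x; bystander. Origin under its middle.
- ladle: Stainless steel ladle lying flat, 280 mm long along its x; bystander. Origin under its middle.
- paste_jar: Small glass jar, 56 mm across, 60 mm high; bystander. Origin under its centre.
- sauce_bottle: Glass bottle, 60 mm across, 170 mm high; bystander. Origin under its centre.
- colander: Green plastic colander, 230 mm across, 85 mm high; bystander. Origin under its centre.
There are look-alikes about, which are no part of the job. What is meant by the part that bears gauge_mid is not green or grey, and is the larger of those in its own colour.

How it is judged:
By the outcome, as a careful person would: the job done as asked, in the order asked, and still so for the second after the job is handed in, with the robot touching nothing.
It also fails if it takes over 69 s, if anything falls off the work surface, if the arm or the gripper's body presses on something with over 40 N, if the wrist force passes 120 N, or if a joint passes its speed limit or range.

ROBOT

A 6-joint arm with a two-finger parallel gripper is mounted at the origin on the work surface. World frame = base frame: x ahead of the robot, y to its left, z up, the work surface at z = 0. Lengths are in m, angles in degrees, forces in N, time in s.
With the tool pointing down it reaches from about 0.3 to 0.95 m from the base axis. Payload 3.1 kg.
Tool frame: the origin (TCP) lies midway between the tips of the shut fingers; the grasp point (between the pads) lies 19 mm behind it; z points along the fingers, x is the direction in which the jaws open and shut, and the axes are right-handed (so a half turn about z gives the same grasp; the last joint's range is limited). The gripper opens to 85 mm and grips with 20 to 120 N. Pads are 22 mm wide; open, the fingers measure 114 mm over their backs; the gripper's body (76 mm by 85 mm) begins 54 mm behind the grasp point. The pads swing forward as they close: fully open they stand 13 mm farther back than shut.
Start: joints at [-69.998, 17.653, 93.61, -0, 68.738, -3.994], TCP at [0.254, -0.571, 0.231] pointing down, gripper open.
Joint ranges: [-175.34, 175.34], [-45.06, 112.39], [2.9, 150.54], [-68.45, 248.45], [3.09, 151.38], [-168.51, 168.51]. Speed limits (degrees/s): [159.86, 159.86, 180, 180, 180, 180].

INTERFACE

Orientations are given as [roll, pitch, yaw] about the fixed x, y, z axes, in that order (R = Rz(yaw) Ry(pitch) Rx(roll)).
In Python, from cell import robot gives the robot as it stands.
- The arm moves only by the tool send_rows, never from a script. Its argument "moves" is a list of rows, each an object of numbers: "dx", "dy", "dz": the shift along the world's x, y, z in cm; "rx", "ry", "rz": the turn, a rotation vector about the world's x, y, z in rad; "jaw": the opening, from 0 (shut) to 1 (fully open). In form: [{"dx": .., "dy": .., "dz": .., "rx": .., "ry": .., "rz": .., "jaw": ..}, ...]. A call has 1 to 10 rows; each row is the pose to reach, as a shift and turn from the pose commanded when the call began; what a row does not reach only later rows make up. A row lasts 1/12 s, in which the tool goes at most 41.7 mm and 7.16 degrees, less where a joint would pass 70% of its speed; a pose out of reach is approached as far as the arm can. A call with a gripper value outside its range is refused whole. The fingers move at their own pace and stop on an object; "grip_force" is the grip in N (left out, the last holds). Time passes only in rows, so rows that repeat a pose let the fingers close. It gives the time, the measured TCP pose, the force and the opening at its end, in the units of the state.
- robot.get_obs(): the state, without advancing time (a new reading comes with each control period).
- robot.grab_frame(name): name is "scene" or "top" or "wrist"; returns a dict with "color" (480x640x3 uint8, red, green, blue), "fov_y" (degrees; the focal length in pixels is half the picture's height over the tangent of half this angle, whatever the lens; pixels are square), "cx", "cy" (the principal point, pixels), "rvec" (rotation vector, rad) and "tvec" (3), from world to camera coordinates, as OpenCV has them; the wrist camera has in their place "T_tool_cam" (4x4, takes a point from camera to tool coordinates, whose origin is the TCP and whose axes are the tool frame's). Camera axes: x right, y down, z forward; pixel columns grow to the right and rows downward; lengths in m; the calibration is good to about 2 mm. The wrist camera is an equidistant fisheye: a pixel r from the principal point sees the ray r / f radians off the axis. A picture is of the moment at which its call begins: read the wrist's pose just before it. There is no depth.
- robot.finish_job(): hands the job in, once; it reports no verdict.
The state is a dict: "time_s": time; "q": joint angles; "qd": joint speeds; "joint_torque": joint torques, N m; "tool_pos": TCP position; "ee_rot": TCP orientation; "wrist_force": force on the tool from outside, world axes, zero at the start; "torque": the same for the moment, N m; "width": finger opening in m.
Only numpy, scipy, OpenCV 4.12 (cv2) and the standard library are available. Lean on these libraries where they do the work, as an engineer would, in place of code of your own. Each camera call takes 0.05 s, during which the arm holds its last target. There are 200 camera calls.

## Working session

There is one attempt and no reset: what is moved stays moved. The work goes in short steps, Python scripts to look and compute and a tool call to move; the robot and the scene stay as the last step left them, time stands still between calls to the robot, and variables do not carry over. Pictures are saved under pics/ and viewed, about 8 in all and at most 12, crops included, and the job is handed in when it is done.

Besides the shell and the picture viewer there is one more tool, called by a JSON object that holds its "fn" and its "kwargs", one argument or row to a line. send_rows: Moves the arm, as the interface text tells. Its arguments: {"type":"object","properties":{"moves":{"type":"array","items":{"type":"object","properties":{"dx":{"type":"number"},"dy":{"type":"number"},"dz":{"type":"number"},"rx":{"type":"number"},"ry":{"type":"number"},"rz":{"type":"number"},"jaw":{"type":"number"}}}},"grip_force":{"type":"number"}},"required":["moves"]}

```bash
mkdir -p pics; ls; cat > h.py <<'E'
import numpy as np, cv2, pickle
from scipy.spatial.transform import Rotation as R
from cell import robot
def grab(name,fn):
    o=robot.get_obs(); f=robot.grab_frame(name); f['obs']=o
    pickle.dump(f,open(f'pics/{fn}.pkl','wb')); cv2.imwrite(f'pics/{fn}.png',f['color'][:,:,::-1]); return f
def load(fn): return pickle.load(open(f'pics/{fn}.pkl','rb'))
def ray(f,u,v):
    F=240/np.tan(np.radians(f['fov_y']/2)); a=np.array([u-f['cx'],v-f['cy']])
    if 'rvec' in f:
        Rm=R.from_rotvec(np.ravel(f['rvec'])).as_matrix(); d=np.array([a[0]/F,a[1]/F,1])
        return -Rm.T@np.ravel(f['tvec']), Rm.T@d
    r=np.hypot(*a); th=r/F; d=np.array([*(a/max(r,1e-9)*np.sin(th)),np.cos(th)])
    T=np.array(f['T_tool_cam']); o=f['obs']; W=R.from_euler('xyz',o['ee_rot'],degrees=True).as_matrix()
    return W@T[:3,3]+np.array(o['tool_pos']), W@T[:3,:3]@d
def at(f,u,v,z):
    c,d=ray(f,u,v); return c+d*(z-c[2])/d[2]
E
python3 -c "
from h import *
for n in ['top','scene']:
    f=grab(n,n+'0'); print(f['fov_y'],f['cx'],f['cy'],ray(f,320,240))
f=grab('wrist','wrist0'); print(f['fov_y'],f['T_tool_cam']); print(robot.get_obs())
"
```

```text
pics
50.34587227493087 313.9549906050805 248.42365722985366 (array([ 0.36160865, -0.0042264 ,  1.4881029 ]), array([ 0.14749666, -0.00999124, -0.98922048]))
52.12874000083657 312.8451231452751 248.84459379333447 (array([1.26812208, 0.25468368, 0.86559199]), array([-0.67639992, -0.22240873, -0.70253473]))
65.70646984690485 [[ 9.99999311e-01 -1.15866395e-03 -1.89059341e-04 -7.10155932e-05]
 [ 1.16211737e-03  9.54126374e-01  2.99401924e-01 -7.57332263e-02]
 [-1.66519713e-04 -2.99401937e-01  9.54127063e-01 -1.41507089e-01]
 [ 0.00000000e+00  0.00000000e+00  0.00000000e+00  1.00000000e+00]]
{'time_s': 0.15, 'q': array([-6.99970616e+01,  1.76952104e+01,  9.36740942e+01, -5.26054750e-04,
        6.87383559e+01, -3.99465486e+00]), 'qd': array([-0.01482708, -0.13663034, -0.31737156, -0.02706934, -0.01335216,
        0.00953121]), 'joint_torque': array([ 1.15979674e-05, -4.15802515e+01, -2.77146310e+01, -1.82531630e-04,
        6.02888773e-03,  5.08733365e-06]), 'tool_pos': array([ 0.25391896, -0.57036567,  0.23027633]), 'ee_rot': array([-1.79992989e+02,  1.07433043e-01, -6.60022089e+01]), 'wrist_force': array([ 0.43142466, -0.04505121, -0.34897227]), 'torque': array([ 0.03345643,  0.00277518, -0.02770196]), 'width': 0.08551495322030603}
```

View pics/top0.png

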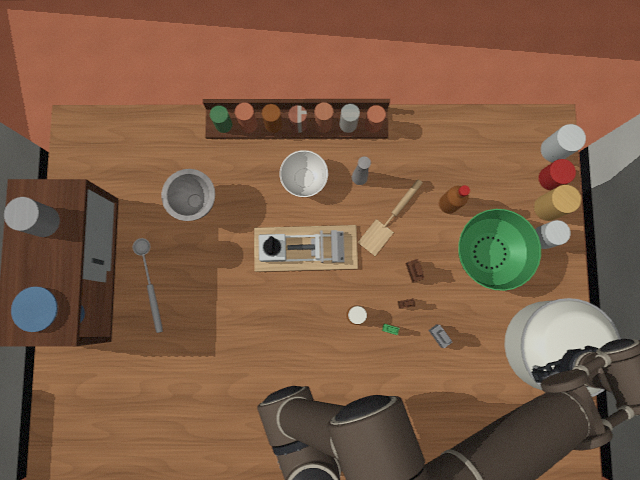

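View pics/scene0.png

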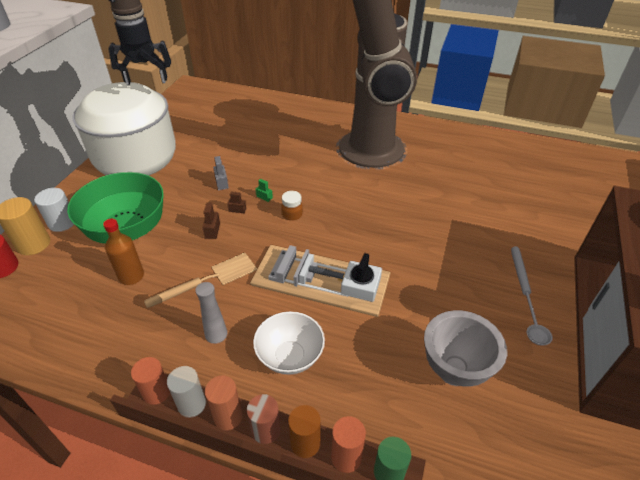

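The top view shows the guide around (306,248), with the knob at (271,245) and the stop/cheek at (318..338,247). The larger dark block is at (415,271). Its small twin is at (406,303), with a green one at (391,329) and a grey one at (440,335).

```bash
python3 -c "
from h import *
t=load('top0')['color'][215:295,245:445,::-1]
s=load('scene0')['color'][190:320,190:400,::-1]
a=cv2.resize(t,(800,320),interpolation=cv2.INTER_CUBIC)
b=cv2.resize(s[:, :],(452,280),interpolation=cv2.INTER_CUBIC)
c=np.zeros((600,800,3),np.uint8); c[:320]=a; c[320:,:452]=b
cv2.imwrite('pics/c1.png',c)
"
```

```text
(no output)
```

View pics/c1.png

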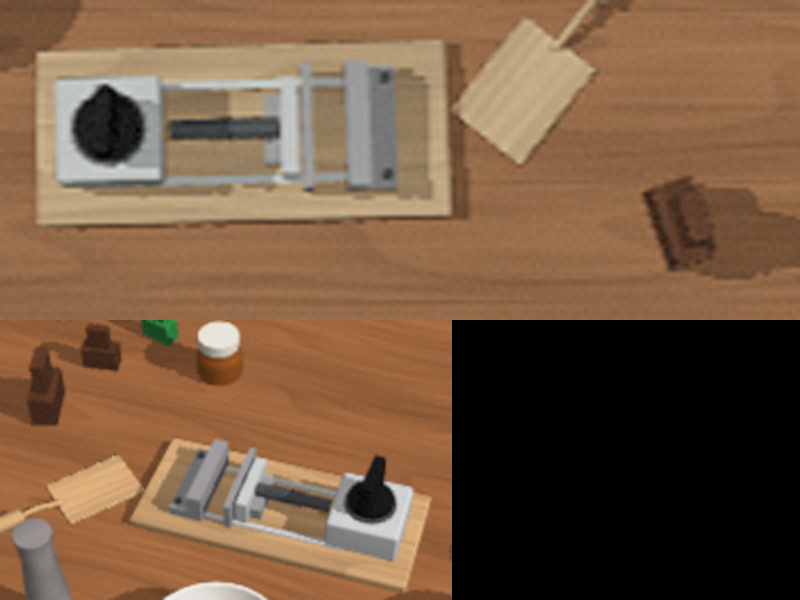

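The crop shows the board corners at (38,53), (444,41), (451,215) and (38,224). The bar on the knob runs roughly up and down in the picture, i.e. along world x. The block foot runs from (645,190) to (672,268).

```bash
python3 -c "
from h import *
f=load('top0')
g=lambda x,y,z: at(f,245+(x+.5)/4-.5,215+(y+.5)/4-.5,z)
P=[g(38,53,.012),g(444,41,.012),g(451,215,.012),g(38,224,.012)]
for p in P: print(p)
c=sum(P)/4; print('c',c)
d=(P[0]-P[1])+(P[3]-P[2]); e=(P[0]-P[3])+(P[1]-P[2])
print('yaw from long',np.degrees(np.arctan2(-d[0],d[1])),'short',np.degrees(np.arctan2(e[1],e[0])))
print('knob disc centre',g(108,127,.061)); print('cheek top front',g(347,62,.045),g(347,187,.045)); print('stop',g(313,62,.045),g(313,187,.045))
print('block foot left edge',g(645,190,.04),g(672,268,.03),'neck top',g(675,195,.08),g(690,238,.08))
print('bar',g(105,87,.099),g(112,155,.099))
"
```

```text
[0.61783194 0.17393236 0.012     ]
[ 0.62644777 -0.12373009  0.012     ]
[ 0.49839899 -0.12734598  0.012     ]
[0.49211367 0.17208729 0.012     ]
c [0.55869809 0.0237359  0.012     ]
yaw from long 1.4295790938362811 short 1.2327907990353346
knob disc centre [0.55634987 0.11786267 0.061     ]
cheek top front [ 0.60533969 -0.05144353  0.045     ] [ 0.51536181 -0.05097862  0.045     ]
stop [ 0.60536466 -0.02710024  0.045     ] [ 0.51538362 -0.02683173  0.045     ]
block foot left edge [ 0.51355439 -0.26339373  0.04      ] [ 0.45863626 -0.28308602  0.03      ] neck top [ 0.50585875 -0.27691571  0.08      ] [ 0.47601562 -0.28648702  0.08      ]
bar [0.57895145 0.11695972 0.099     ] [0.53179795 0.11167329 0.099     ]
```

{"fn": "send_rows", "kwargs": {
  "moves": [
    {"dz": 4},
    {"dz": 7, "dx": 2, "dy": 3},
    {"dx": 28, "dy": 52, "dz": 7, "rz": -0.419},
    {"dx": 28, "dy": 52, "dz": 7, "rz": -0.419},
    {"dx": 28, "dy": 52, "dz": 7, "rz": -0.419},
    {"dx": 28, "dy": 52, "dz": 7, "rz": -0.419},
    {"dx": 28, "dy": 52, "dz": 7, "rz": -0.419},
    {"dx": 28, "dy": 52, "dz": 7, "rz": -0.419},
    {"dx": 28, "dy": 52, "dz": 7, "rz": -0.419},
    {"dx": 28, "dy": 52, "dz": 7, "rz": -0.419}
  ]
}}

```text
validation failed for argument at $.mo...
```

{"fn": "send_rows", "kwargs": {
  "moves": [
    {"dx": 0, "dy": 0, "dz": 4, "rx": 0, "ry": 0, "rz": 0, "jaw": 1},
    {"dx": 2, "dy": 3, "dz": 7, "rx": 0, "ry": 0, "rz": 0, "jaw": 1}
  ]
}}

```text
time_s: 0.32
tool_pos: [0.2692, -0.547, 0.2974]
ee_rot: [179.8, 0.0, -66.2]
wrist_force: [1.6, -2.1, 1.4]
width: 0.0852
```

{"fn": "send_rows", "kwargs": {
  "moves": [
    {"dx": 26, "dy": 49, "dz": 0, "rx": 0, "ry": 0, "rz": -0.419, "jaw": 1},
    {"dx": 26, "dy": 49, "dz": 0, "rx": 0, "ry": 0, "rz": -0.419, "jaw": 1},
    {"dx": 26, "dy": 49, "dz": 0, "rx": 0, "ry": 0, "rz": -0.419, "jaw": 1},
    {"dx": 26, "dy": 49, "dz": 0, "rx": 0, "ry": 0, "rz": -0.419, "jaw": 1},
    {"dx": 26, "dy": 49, "dz": 0, "rx": 0, "ry": 0, "rz": -0.419, "jaw": 1},
    {"dx": 26, "dy": 49, "dz": 0, "rx": 0, "ry": 0, "rz": -0.419, "jaw": 1},
    {"dx": 26, "dy": 49, "dz": 0, "rx": 0, "ry": 0, "rz": -0.419, "jaw": 1},
    {"dx": 26, "dy": 49, "dz": 0, "rx": 0, "ry": 0, "rz": -0.419, "jaw": 1},
    {"dx": 26, "dy": 49, "dz": 0, "rx": 0, "ry": 0, "rz": -0.419, "jaw": 1},
    {"dx": 26, "dy": 49, "dz": 0, "rx": 0, "ry": 0, "rz": -0.419, "jaw": 1}
  ]
}}

```text
time_s: 1.15
tool_pos: [0.4667, -0.1757, 0.2978]
ee_rot: [-180.0, -0.0, -90.0]
wrist_force: [1.4, -0.7, -0.5]
width: 0.0855
```

{"fn": "send_rows", "kwargs": {
  "moves": [
    {"dx": 1, "dy": 9, "dz": 0, "rx": 0, "ry": 0, "rz": 0, "jaw": 1},
    {"dx": 1, "dy": 9, "dz": 0, "rx": 0, "ry": 0, "rz": 0, "jaw": 1},
    {"dx": 1, "dy": 9, "dz": 0, "rx": 0, "ry": 0, "rz": 0, "jaw": 1},
    {"dx": 1, "dy": 9, "dz": 0, "rx": 0, "ry": 0, "rz": 0, "jaw": 1},
    {"dx": 1, "dy": 9, "dz": 0, "rx": 0, "ry": 0, "rz": 0, "jaw": 1},
    {"dx": 1, "dy": 9, "dz": 0, "rx": 0, "ry": 0, "rz": 0, "jaw": 1},
    {"dx": 1, "dy": 9, "dz": 0, "rx": 0, "ry": 0, "rz": 0, "jaw": 1}
  ]
}}

```text
time_s: 1.73
tool_pos: [0.4763, -0.0894, 0.2979]
ee_rot: [180.0, -0.0, -90.1]
wrist_force: [-0.1, -0.1, -0.3]
width: 0.0857
```

```bash
python3 -c "
from h import *
f=grab('wrist','w1'); o=f['obs']; print(o['time_s'],o['tool_pos'],o['ee_rot'],o['q'])
"
```

```text
1.7333 [ 0.47627565 -0.08937166  0.29785776] [ 1.79988764e+02 -3.16166266e-02 -9.01402039e+01] [-1.57559787e+01 -1.55979924e+00  1.07635885e+02 -3.48361658e-02
  7.39262277e+01  7.43938742e+01]
```

View pics/w1.png

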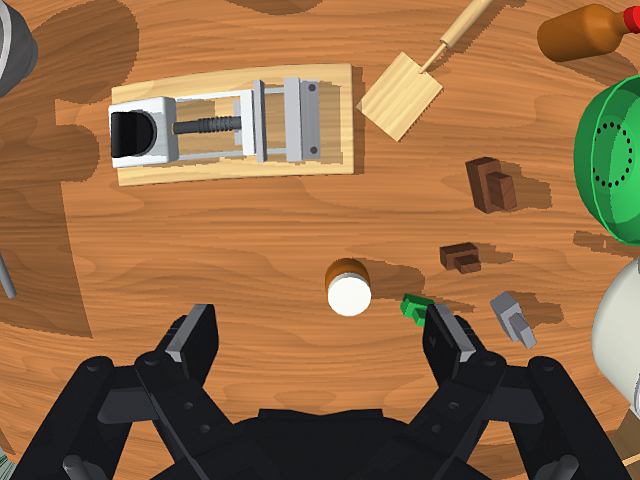

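The wrist view shows the guide from (110,65) to (365,185), with the stop face near (262,120) and the cheek near (287,120). The block is at (490,185), with its neck leaning right in perspective.

```bash
python3 -c "
from h import *
t=load('w1')['color'][:,:,::-1]
a=cv2.resize(t[58:192,105:371],None,fx=3,fy=3,interpolation=cv2.INTER_CUBIC)
b=cv2.resize(t[150:220,460:530],None,fx=2.8,fy=2.8,interpolation=cv2.INTER_CUBIC)
c=np.zeros((600,800,3),np.uint8); c[:402,:798]=a; c[404:600,:196]=b
cv2.imwrite('pics/c2.png',c)
"
```

```text
(no output)
```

View pics/c2.png

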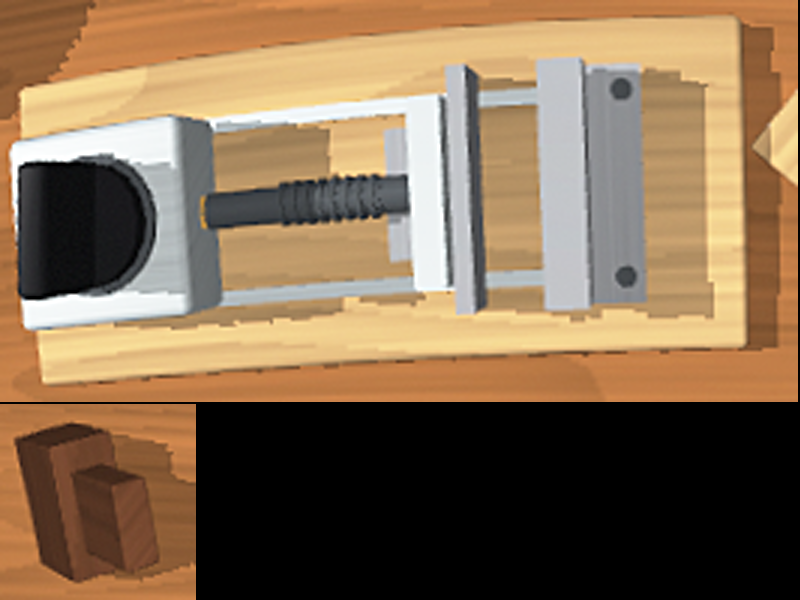

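The crop gives the board corners and the stop plate's face edge, (466,65) to (474,312). The cheek face edge runs (537,60) to (548,307). The block's foot-top corners are at (50,450), (110,432) and (75,580), and its neck top is near (136,520).

```bash
cat > m.py <<'E'
from h import *
f=load('w1')
g=lambda x,y,z: at(f,105+(x+.5)/3-.5,58+(y+.5)/3-.5,z)
b=lambda x,y,z: at(f,460+(x+.5)/2.8-.5,150+(y-404+.5)/2.8-.5,z)
np.set_printoptions(precision=4,suppress=True)
P=np.array([g(22,92,.012),g(738,18,.012),g(745,347,.012),g(43,382,.012)])
print(P,P.mean(0))
d=P[0]-P[1]+P[3]-P[2]; e=P[0]-P[3]+P[1]-P[2]
print('yaw',np.degrees(np.arctan2(-d[0],d[1])),np.degrees(np.arctan2(e[1],e[0])))
c1,c2=g(537,60,.045),g(548,307,.045); s1,s2=g(466,65,.045),g(474,312,.045)
print('cheek',c1,c2,(c1+c2)/2,'stop',s1,s2,(s1+s2)/2)
for q in (c1-c2,s1-s2): print('yaw',np.degrees(np.arctan2(q[1],q[0])))
print('housing top',[g(*p,.05) for p in [(12,143),(178,117),(187,315),(22,329)]])
print('bar',g(20,163,.099),g(20,297,.099))
A,B,C=b(50,450,.04),b(110,432,.04),b(75,580,.04)
print('foot',A,B,C,np.linalg.norm(A-B),np.linalg.norm(A-C),'mid',(B+C)/2,'yaw',np.degrees(np.arctan2((A-C)[1],(A-C)[0])),np.degrees(np.arctan2(-(A-B)[0],(A-B)[1])))
N=np.array([b(112,485,.08),b(145,477,.08),b(158,555,.08),b(128,570,.08)]); print('neck',N,N.mean(0))
q=N[0]-N[3]+N[1]-N[2]; print(np.degrees(np.arctan2(q[1],q[0])),[np.linalg.norm(N[i]-N[i-1]) for i in range(4)])
E
python3 m.py
```

```text
[[ 0.6177  0.1702  0.012 ]
 [ 0.6258 -0.1247  0.012 ]
 [ 0.4984 -0.1278  0.012 ]
 [ 0.4927  0.1682  0.012 ]] [0.5587 0.0215 0.012 ]
yaw 1.3320492120423761 1.1718797319553833
cheek [ 0.6053 -0.0523  0.045 ] [ 0.5172 -0.0551  0.045 ] [ 0.5612 -0.0537  0.045 ] stop [ 0.6045 -0.0273  0.045 ] [ 0.5159 -0.0286  0.045 ] [ 0.5602 -0.028   0.045 ]
yaw 1.8499880310825074
yaw 0.8362115972213858
housing top [array([0.5925, 0.1523, 0.05  ]), array([0.5936, 0.0795, 0.05  ]), array([0.52  , 0.0793, 0.05  ]), array([0.5195, 0.1528, 0.05  ])]
bar [0.5802 0.1188 0.099 ] [0.5346 0.122  0.099 ]
foot [ 0.5142 -0.2693  0.04  ] [ 0.5232 -0.2969  0.04  ] [ 0.4598 -0.2862  0.04  ] 0.029067524365767868 0.05691251802562755 mid [ 0.4915 -0.2916  0.04  ] yaw 17.267435971763295 18.159767048305298
neck [[ 0.5061 -0.2788  0.08  ]
 [ 0.5099 -0.2932  0.08  ]
 [ 0.4798 -0.3027  0.08  ]
 [ 0.4735 -0.2896  0.08  ]] [ 0.4923 -0.2911  0.08  ]
17.968539537468384 [np.float64(0.03441566259883387), np.float64(0.014908536732874051), np.float64(0.031626025339215845), np.float64(0.014526568249073026)]
```

{"fn": "send_rows", "kwargs": {
  "moves": [
    {"dx": 8.0, "dy": 20.6, "dz": -10, "rx": 0, "ry": 0, "rz": 0.025, "jaw": 1},
    {"dx": 8.0, "dy": 20.6, "dz": -10, "rx": 0, "ry": 0, "rz": 0.025, "jaw": 1},
    {"dx": 8.0, "dy": 20.6, "dz": -10, "rx": 0, "ry": 0, "rz": 0.025, "jaw": 1},
    {"dx": 8.0, "dy": 20.6, "dz": -10, "rx": 0, "ry": 0, "rz": 0.025, "jaw": 0.6},
    {"dx": 8.0, "dy": 20.6, "dz": -10, "rx": 0, "ry": 0, "rz": 0.025, "jaw": 0.6},
    {"dx": 8.0, "dy": 20.6, "dz": -10, "rx": 0, "ry": 0, "rz": 0.025, "jaw": 0.6},
    {"dx": 8.0, "dy": 20.6, "dz": -10, "rx": 0, "ry": 0, "rz": 0.025, "jaw": 0.6},
    {"dx": 8.0, "dy": 20.6, "dz": -10, "rx": 0, "ry": 0, "rz": 0.025, "jaw": 0.6},
    {"dx": 8.0, "dy": 20.6, "dz": -10, "rx": 0, "ry": 0, "rz": 0.025, "jaw": 0.6},
    {"dx": 8.0, "dy": 20.6, "dz": -10, "rx": 0, "ry": 0, "rz": 0.025, "jaw": 0.6}
  ],
  "grip_force": 30
}}

```text
time_s: 2.62
tool_pos: [0.5569, 0.1166, 0.1987]
ee_rot: [-179.9, -0.0, -88.7]
wrist_force: [0.0, 0.8, -0.0]
width: 0.0511
```

```bash
python3 -c "
from h import *
o=robot.get_obs(); print(o['time_s'],o['tool_pos'],o['ee_rot'],o['q'],o['width'])
f=grab('wrist','w2')
cv2.imwrite('pics/w2c.png',cv2.resize(f['color'][60:480,100:560,::-1],None,fx=1.3,fy=1.3))
"
```

```text
2.6167 [0.55687006 0.11655857 0.1986547 ] [-1.79942770e+02 -2.39209092e-02 -8.86965296e+01] [ 7.45363592e+00  1.34227377e+01  1.03015157e+02 -3.34242575e-02
  6.35077713e+01  9.61650491e+01] 0.0510740577377991
```

View pics/w2c.png

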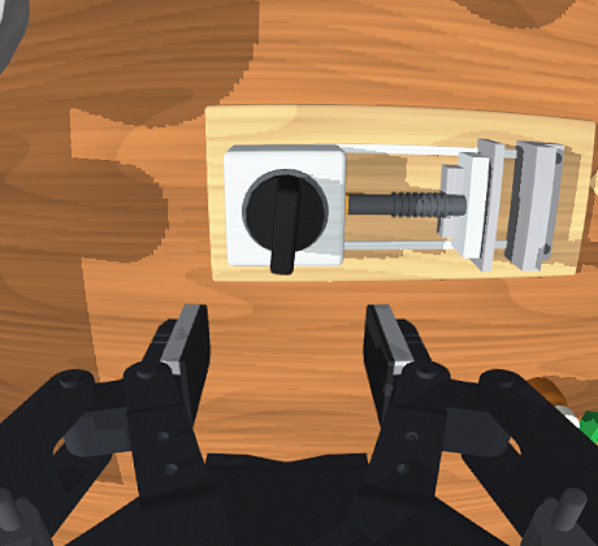

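The bar is in line with the jaws at (285,225), between fingers at x=205 and x=370. I'll go down and grip.

{"fn": "send_rows", "kwargs": {
  "moves": [
    {"dx": 0, "dy": 0.04, "dz": -4, "rx": 0, "ry": 0, "rz": 0, "jaw": 0.6},
    {"dx": 0, "dy": 0.04, "dz": -8, "rx": 0, "ry": 0, "rz": 0, "jaw": 0.6},
    {"dx": 0, "dy": 0.04, "dz": -11, "rx": 0, "ry": 0, "rz": 0, "jaw": 0.6},
    {"dx": 0, "dy": 0.04, "dz": -13, "rx": 0, "ry": 0, "rz": 0, "jaw": 0.5},
    {"dx": 0, "dy": 0.04, "dz": -13.2, "rx": 0, "ry": 0, "rz": 0, "jaw": 0.5},
    {"dx": 0, "dy": 0.04, "dz": -13.2, "rx": 0, "ry": 0, "rz": 0, "jaw": 0.2},
    {"dx": 0, "dy": 0.04, "dz": -13.2, "rx": 0, "ry": 0, "rz": 0, "jaw": 0.1},
    {"dx": 0, "dy": 0.04, "dz": -13.2, "rx": 0, "ry": 0, "rz": 0, "jaw": 0},
    {"dx": 0, "dy": 0.04, "dz": -13.2, "rx": 0, "ry": 0, "rz": 0, "jaw": 0},
    {"dx": 0, "dy": 0.04, "dz": -13.2, "rx": 0, "ry": 0, "rz": 0, "jaw": 0}
  ],
  "grip_force": 30
}}

```text
time_s: 3.5
tool_pos: [0.5583, 0.1177, 0.0682]
ee_rot: [-179.8, -0.1, -88.5]
wrist_force: [-0.2, -5.5, 5.0]
width: 0.0124
```

```bash
python3 -c "
from h import *
o=robot.get_obs(); print(o['time_s'],o['tool_pos'],o['ee_rot'],o['q'],o['width'],o['wrist_force'],o['torque'])
"
```

```text
3.5 [0.55829177 0.11774804 0.06821388] [-1.79773457e+02 -7.91030246e-02 -8.85407342e+01] [  7.59452922  23.50919906 107.14807996  -0.13603291  49.12600922
  96.22393213] 0.012370698718707955 [-0.24595625 -5.46938547  4.98861385] [-0.86054523  0.08323936  0.00761766]
```

{"fn": "send_rows", "kwargs": {
  "moves": [
    {"dx": 0, "dy": 0, "dz": 0, "rx": 0, "ry": 0, "rz": 0.1, "jaw": 0},
    {"dx": 0, "dy": 0, "dz": 0, "rx": 0, "ry": 0, "rz": 0.2, "jaw": 0},
    {"dx": 0, "dy": 0, "dz": 0, "rx": 0, "ry": 0, "rz": 0.3, "jaw": 0},
    {"dx": 0, "dy": 0, "dz": 0, "rx": 0, "ry": 0, "rz": 0.4, "jaw": 0},
    {"dx": 0, "dy": 0, "dz": 0, "rx": 0, "ry": 0, "rz": 0.5, "jaw": 0},
    {"dx": 0, "dy": 0, "dz": 0, "rx": 0, "ry": 0, "rz": 0.6, "jaw": 0},
    {"dx": 0, "dy": 0, "dz": 0, "rx": 0, "ry": 0, "rz": 0.7, "jaw": 0},
    {"dx": 0, "dy": 0, "dz": 0, "rx": 0, "ry": 0, "rz": 0.8, "jaw": 0},
    {"dx": 0, "dy": 0, "dz": 0, "rx": 0, "ry": 0, "rz": 0.9, "jaw": 0},
    {"dx": 0, "dy": 0, "dz": 0, "rx": 0, "ry": 0, "rz": 1.0, "jaw": 0}
  ],
  "grip_force": 30
}}

```text
time_s: 4.33
tool_pos: [0.5578, 0.1185, 0.0682]
ee_rot: [-179.9, -0.1, -31.0]
wrist_force: [-1.4, -3.4, 6.1]
width: 0.0127
```

{"fn": "send_rows", "kwargs": {
  "moves": [
    {"dx": 0, "dy": 0, "dz": 0, "rx": 0, "ry": 0, "rz": 0.1, "jaw": 0},
    {"dx": 0, "dy": 0, "dz": 0, "rx": 0, "ry": 0, "rz": 0.2, "jaw": 0},
    {"dx": 0, "dy": 0, "dz": 0, "rx": 0, "ry": 0, "rz": 0.3, "jaw": 0},
    {"dx": 0, "dy": 0, "dz": 0, "rx": 0, "ry": 0, "rz": 0.4, "jaw": 0},
    {"dx": 0, "dy": 0, "dz": 0, "rx": 0, "ry": 0, "rz": 0.4, "jaw": 0},
    {"dx": 0, "dy": 0, "dz": 0, "rx": 0, "ry": 0, "rz": 0.4, "jaw": 0}
  ],
  "grip_force": 30
}}

```text
time_s: 4.83
tool_pos: [0.5575, 0.1187, 0.0682]
ee_rot: [-180.0, -0.1, -8.3]
wrist_force: [-2.0, -3.2, 6.6]
width: 0.0125
```

```bash
python3 -c "
from h import *
o=robot.get_obs(); print(o['time_s'],o['tool_pos'],o['ee_rot'],o['q'],o['width'],o['wrist_force'],o['torque'])
f=grab('top','t1');g=grab('scene','s1')
a=cv2.resize(f['color'][215:295,245:345,::-1],None,fx=5,fy=5,interpolation=cv2.INTER_CUBIC)
b=cv2.resize(g['color'][230:320,245:395,::-1],None,fx=3.3,fy=3.3,interpolation=cv2.INTER_CUBIC)[:200,:500]
c=np.zeros((600,500,3),np.uint8); c[:400]=a; c[400:400+b.shape[0],:b.shape[1]]=b
cv2.imwrite('pics/c3.png',c)
"
```

```text
4.8333 [0.55748422 0.1186787  0.06822771] [-1.79979914e+02 -1.12995812e-01 -8.32485788e+00] [ 7.64744292e+00  2.35015296e+01  1.07157235e+02 -1.55586999e-02
  4.92270754e+01  1.59824301e+01] 0.012469666911204748 [-1.9690986  -3.16028075  6.55887542] [-0.39575023  0.39664811  0.08209461]
```

View pics/c3.png

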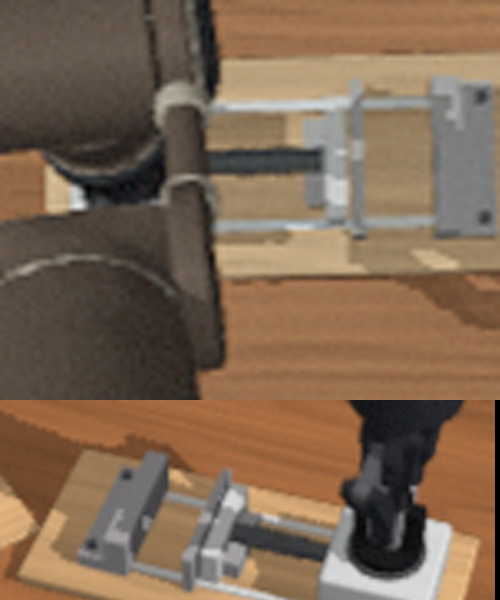

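The stop face is now at x≈364 and the cheek at x≈433 in the crop (5x), a gap of about 39 mm. I'll release, lift and go over the block.

{"fn": "send_rows", "kwargs": {
  "moves": [
    {"dx": 0, "dy": 0, "dz": 0, "rx": 0, "ry": 0, "rz": 0, "jaw": 0.3},
    {"dx": 0, "dy": 0, "dz": 0, "rx": 0, "ry": 0, "rz": 0, "jaw": 0.6},
    {"dx": 0, "dy": 0, "dz": 0, "rx": 0, "ry": 0, "rz": 0, "jaw": 0.6},
    {"dx": 0, "dy": 0, "dz": 0, "rx": 0, "ry": 0, "rz": 0, "jaw": 0.6},
    {"dx": 0, "dy": 0, "dz": 3, "rx": 0, "ry": 0, "rz": 0, "jaw": 0.6},
    {"dx": 0, "dy": 0, "dz": 7, "rx": 0, "ry": 0, "rz": 0, "jaw": 0.6},
    {"dx": 0, "dy": 0, "dz": 11, "rx": 0, "ry": 0, "rz": 0, "jaw": 0.6},
    {"dx": -1, "dy": -4, "dz": 13, "rx": 0, "ry": 0, "rz": -0.12, "jaw": 0.6},
    {"dx": -2, "dy": -8, "dz": 13, "rx": 0, "ry": 0, "rz": -0.24, "jaw": 0.6},
    {"dx": -2, "dy": -12, "dz": 13, "rx": 0, "ry": 0, "rz": -0.36, "jaw": 0.6}
  ],
  "grip_force": 30
}}

```text
time_s: 5.77
tool_pos: [0.5367, 0.0002, 0.1984]
ee_rot: [-179.9, -0.2, -29.2]
wrist_force: [1.0, -0.4, -1.5]
width: 0.0511
```

{"fn": "send_rows", "kwargs": {
  "moves": [
    {"dx": -1, "dy": -4, "dz": 0, "rx": 0, "ry": 0, "rz": -0.12, "jaw": 0.6},
    {"dx": -1, "dy": -8, "dz": 0, "rx": 0, "ry": 0, "rz": -0.24, "jaw": 0.6},
    {"dx": -2, "dy": -12, "dz": 0, "rx": 0, "ry": 0, "rz": -0.36, "jaw": 0.6},
    {"dx": -2, "dy": -16, "dz": 0, "rx": 0, "ry": 0, "rz": -0.48, "jaw": 0.6},
    {"dx": -3, "dy": -20, "dz": 0, "rx": 0, "ry": 0, "rz": -0.6, "jaw": 0.6},
    {"dx": -4.5, "dy": -24, "dz": 0, "rx": 0, "ry": 0, "rz": -0.72, "jaw": 0.6},
    {"dx": -4.5, "dy": -28.5, "dz": 0, "rx": 0, "ry": 0, "rz": -0.75, "jaw": 0.6},
    {"dx": -4.5, "dy": -28.5, "dz": 0, "rx": 0, "ry": 0, "rz": -0.75, "jaw": 0.6},
    {"dx": -4.5, "dy": -28.5, "dz": 0, "rx": 0, "ry": 0, "rz": -0.75, "jaw": 0.6},
    {"dx": -4.5, "dy": -28.5, "dz": 0, "rx": 0, "ry": 0, "rz": -0.75, "jaw": 0.6}
  ]
}}

```text
time_s: 6.6
tool_pos: [0.4912, -0.2845, 0.1955]
ee_rot: [180.0, 0.1, -72.0]
wrist_force: [-0.5, 0.4, -0.4]
width: 0.0515
```

```bash
python3 -c "
from h import *
o=robot.get_obs(); print(o['time_s'],o['tool_pos'],o['ee_rot'],o['q'],o['width'],o['wrist_force'])
f=grab('wrist','w3')
a=cv2.resize(f['color'][30:330,160:480,::-1],None,fx=2,fy=2,interpolation=cv2.INTER_CUBIC)
cv2.imwrite('pics/c4.png',a)
f=load('t1')
g=lambda x,y,z: at(f,245+(x+.5)/5-.5,215+(y+.5)/5-.5,z)
print(g(364,85,.045),g(364,235,.045),g(433,80,.045),g(433,235,.045))
"
```

```text
6.6 [ 0.49121598 -0.28445357  0.19547617] [ 1.79997590e+02  9.00041626e-02 -7.20211740e+01] [-3.44990728e+01  1.35555495e+01  1.03250404e+02  5.92392818e-02
  6.32669101e+01  3.74954178e+01] 0.05150633890162743 [-0.51313517  0.42750825 -0.44885783]
[ 0.60110064 -0.01141269  0.045     ] [ 0.51475505 -0.01127644  0.045     ] [ 0.60396158 -0.0509353   0.045     ] [ 0.51471968 -0.05047821  0.045     ]
```

View pics/c4.png

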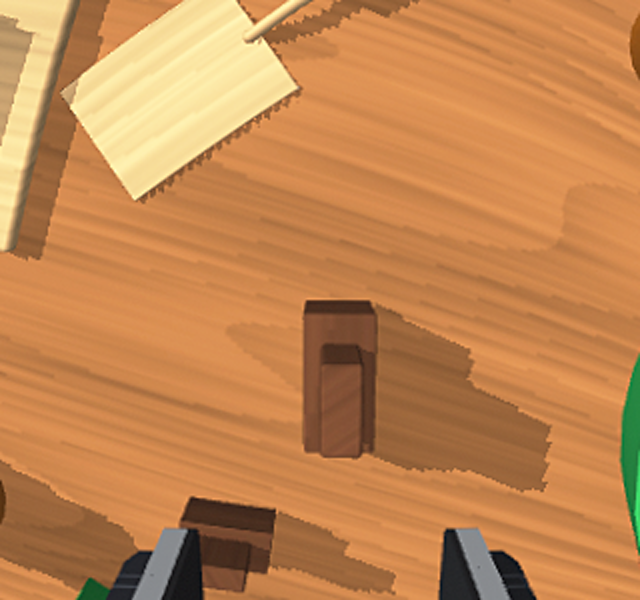

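The block is square to the jaws. Its neck top is at x 321–362, y 362–457, and its foot is at x 304–377. The gap works out at 39.4 mm.

```bash
python3 -c "
from h import *
f=load('w3'); g=lambda x,y,z: at(f,160+(x+.5)/2-.5,30+(y+.5)/2-.5,z)
N=np.array([g(321,362,.08),g(362,362,.08),g(362,457,.08),g(321,457,.08)]);print(N,N.mean(0))
A=g(306,316,.04);B=g(376,316,.04);print(A,B,np.linalg.norm(A-B))
th=np.radians(18);print('centre from foot',(A+B)/2-.03*np.array([np.cos(th),np.sin(th),0]))
q=N[0]-N[3]+N[1]-N[2];print(np.degrees(np.arctan2(q[1],q[0])))
"
```

```text
[[ 0.50710497 -0.27916099  0.08      ]
 [ 0.51160257 -0.29299023  0.08      ]
 [ 0.47766357 -0.30456742  0.08      ]
 [ 0.47302087 -0.29018062  0.08      ]] [ 0.492348   -0.29172481  0.08      ]
[ 0.51467049 -0.27030387  0.04      ] [ 0.5234476 -0.2972008  0.04     ] 0.028292798869590706
centre from foot [ 0.49052735 -0.29302284  0.04      ]
18.37613364733033
```

{"fn": "send_rows", "kwargs": {
  "moves": [
    {"dx": 0, "dy": -0.75, "dz": -4, "rx": 0, "ry": 0, "rz": 0.005, "jaw": 0.6},
    {"dx": 0, "dy": -0.75, "dz": -8, "rx": 0, "ry": 0, "rz": 0.005, "jaw": 0.6},
    {"dx": 0, "dy": -0.75, "dz": -12, "rx": 0, "ry": 0, "rz": 0.005, "jaw": 0.6},
    {"dx": 0, "dy": -0.75, "dz": -14.9, "rx": 0, "ry": 0, "rz": 0.005, "jaw": 0.6},
    {"dx": 0, "dy": -0.75, "dz": -14.9, "rx": 0, "ry": 0, "rz": 0.005, "jaw": 0.4},
    {"dx": 0, "dy": -0.75, "dz": -14.9, "rx": 0, "ry": 0, "rz": 0.005, "jaw": 0.2},
    {"dx": 0, "dy": -0.75, "dz": -14.9, "rx": 0, "ry": 0, "rz": 0.005, "jaw": 0.1},
    {"dx": 0, "dy": -0.75, "dz": -14.9, "rx": 0, "ry": 0, "rz": 0.005, "jaw": 0},
    {"dx": 0, "dy": -0.75, "dz": -14.9, "rx": 0, "ry": 0, "rz": 0.005, "jaw": 0},
    {"dx": 0, "dy": -0.75, "dz": -14.9, "rx": 0, "ry": 0, "rz": 0.005, "jaw": 0}
  ],
  "grip_force": 30
}}

```text
time_s: 7.48
tool_pos: [0.4929, -0.293, 0.049]
ee_rot: [-179.9, -0.2, -71.7]
wrist_force: [-0.2, -0.7, -1.6]
width: 0.0157
```

{"fn": "send_rows", "kwargs": {
  "moves": [
    {"dx": 0, "dy": 0, "dz": 2, "rx": 0, "ry": 0, "rz": 0, "jaw": 0},
    {"dx": 0, "dy": 0, "dz": 4, "rx": 0, "ry": 0, "rz": 0, "jaw": 0},
    {"dx": 0, "dy": 0, "dz": 7, "rx": 0, "ry": 0, "rz": 0, "jaw": 0},
    {"dx": 0, "dy": 0, "dz": 11, "rx": 0, "ry": 0, "rz": 0, "jaw": 0},
    {"dx": 0, "dy": 0, "dz": 11, "rx": 0, "ry": 0, "rz": 0, "jaw": 0}
  ]
}}

```text
time_s: 7.9
tool_pos: [0.4967, -0.2961, 0.1664]
ee_rot: [-179.4, -0.8, -71.7]
wrist_force: [1.8, -1.7, 0.2]
width: 0.0156
```

```bash
python3 -c "
from h import *
o=robot.get_obs(); print(o['time_s'],o['tool_pos'],o['ee_rot'],o['q'],o['width'],o['wrist_force'])
"
```

```text
7.9 [ 0.49674435 -0.29607557  0.16639224] [-179.41896072   -0.77575698  -71.6925017 ] [-3.51126606e+01  1.60177735e+01  1.03851584e+02  5.02412144e-03
  5.91614339e+01  3.65733686e+01] 0.015619457715171918 [ 1.78946585 -1.74589081  0.16054064]
```

{"fn": "send_rows", "kwargs": {
  "moves": [
    {"dx": 1, "dy": 3, "dz": 0, "rx": 0, "ry": 0, "rz": -0.05, "jaw": 0},
    {"dx": 2, "dy": 6.5, "dz": 0, "rx": 0, "ry": 0, "rz": -0.1, "jaw": 0},
    {"dx": 3, "dy": 10, "dz": 0, "rx": 0, "ry": 0, "rz": -0.15, "jaw": 0},
    {"dx": 4, "dy": 13.5, "dz": 0, "rx": 0, "ry": 0, "rz": -0.2, "jaw": 0},
    {"dx": 5, "dy": 17, "dz": 0, "rx": 0, "ry": 0, "rz": -0.25, "jaw": 0},
    {"dx": 6, "dy": 20.5, "dz": 0, "rx": 0, "ry": 0, "rz": -0.297, "jaw": 0},
    {"dx": 6.75, "dy": 24, "dz": 0, "rx": 0, "ry": 0, "rz": -0.297, "jaw": 0},
    {"dx": 6.75, "dy": 26, "dz": 0, "rx": 0, "ry": 0, "rz": -0.297, "jaw": 0},
    {"dx": 6.75, "dy": 26, "dz": 0, "rx": 0, "ry": 0, "rz": -0.297, "jaw": 0},
    {"dx": 6.75, "dy": 26, "dz": 0, "rx": 0, "ry": 0, "rz": -0.297, "jaw": 0}
  ]
}}

```text
time_s: 8.73
tool_pos: [0.5593, -0.0314, 0.1577]
ee_rot: [-179.9, -0.0, -88.5]
wrist_force: [-0.3, 0.5, -0.3]
width: 0.0155
```

{"fn": "send_rows", "kwargs": {
  "moves": [
    {"dx": 0, "dy": 0, "dz": -3, "rx": 0, "ry": 0, "rz": 0, "jaw": 0},
    {"dx": 0, "dy": 0, "dz": -5, "rx": 0, "ry": 0, "rz": 0, "jaw": 0},
    {"dx": 0, "dy": 0, "dz": -5, "rx": 0, "ry": 0, "rz": 0, "jaw": 0},
    {"dx": 0, "dy": 0, "dz": -5, "rx": 0, "ry": 0, "rz": 0, "jaw": 0}
  ]
}}

```text
time_s: 9.07
tool_pos: [0.5577, -0.0334, 0.1061]
ee_rot: [179.8, 0.0, -88.8]
wrist_force: [0.7, 0.1, -0.4]
width: 0.0156
```

```bash
python3 -c "
from h import *
o=robot.get_obs(); print(o['time_s'],o['tool_pos'],o['ee_rot'],o['q'],o['width'],o['wrist_force'])
f=grab('wrist','w4');
a=f['color'][60:360,100:540,::-1]
b=grab('scene','s2')['color'][200:320,230:400,::-1]
c=np.zeros((600,800,3),np.uint8); c[:300,:440]=a; b=cv2.resize(b,None,fx=2.5,fy=2.5); c[300:600,:425]=b
cv2.imwrite('pics/c5.png',c[:,:440])
"
```

```text
9.0667 [ 0.557692   -0.03344734  0.10606633] [ 1.79831764e+02  3.87090257e-03 -8.87799375e+01] [-7.88476799e+00  1.93035660e+01  1.07662328e+02 -2.84734204e-02
  5.32008385e+01  8.09122529e+01] 0.01563749052420756 [ 0.68936645  0.05405144 -0.37804053]
```

View pics/c5.png

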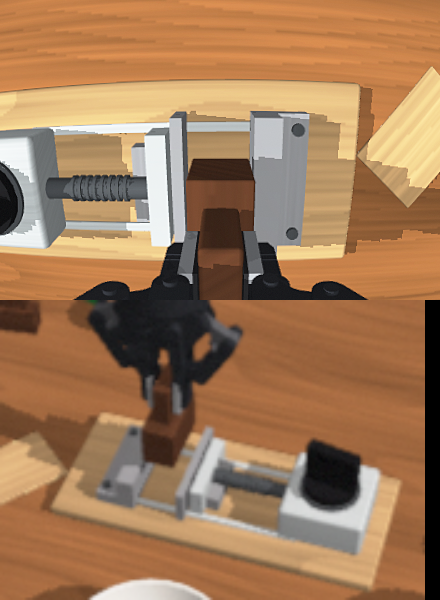

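The block is centred over the gap: the block spans x 187–255 and the gap spans 187–252, with the block nearer the camera. I'll lower it.

{"fn": "send_rows", "kwargs": {
  "moves": [
    {"dx": 0.15, "dy": 0, "dz": -1.5, "rx": 0, "ry": 0, "rz": 0, "jaw": 0},
    {"dx": 0.15, "dy": 0, "dz": -2.5, "rx": 0, "ry": 0, "rz": 0, "jaw": 0},
    {"dx": 0.15, "dy": 0, "dz": -3.2, "rx": 0, "ry": 0, "rz": 0, "jaw": 0},
    {"dx": 0.15, "dy": 0, "dz": -3.7, "rx": 0, "ry": 0, "rz": 0, "jaw": 0},
    {"dx": 0.15, "dy": 0, "dz": -4.0, "rx": 0, "ry": 0, "rz": 0, "jaw": 0},
    {"dx": 0.15, "dy": 0, "dz": -4.2, "rx": 0, "ry": 0, "rz": 0, "jaw": 0},
    {"dx": 0.15, "dy": 0, "dz": -4.3, "rx": 0, "ry": 0, "rz": 0, "jaw": 0},
    {"dx": 0.15, "dy": 0, "dz": -4.3, "rx": 0, "ry": 0, "rz": 0, "jaw": 0}
  ]
}}

```text
time_s: 9.83
tool_pos: [0.5606, -0.0323, 0.0639]
ee_rot: [-180.0, -0.0, -88.7]
wrist_force: [0.1, 0.3, -0.8]
width: 0.0154
```

{"fn": "send_rows", "kwargs": {
  "moves": [
    {"dx": 0, "dy": 0, "dz": -0.1, "rx": 0, "ry": 0, "rz": 0, "jaw": 0},
    {"dx": 0, "dy": 0, "dz": -0.2, "rx": 0, "ry": 0, "rz": 0, "jaw": 0},
    {"dx": 0, "dy": 0, "dz": -0.25, "rx": 0, "ry": 0, "rz": 0, "jaw": 0},
    {"dx": 0, "dy": 0, "dz": -0.25, "rx": 0, "ry": 0, "rz": 0, "jaw": 0}
  ]
}}

```text
time_s: 10.17
tool_pos: [0.5605, -0.0323, 0.0614]
ee_rot: [-180.0, -0.0, -88.7]
wrist_force: [-0.2, -0.9, -0.7]
width: 0.0157
```

{"fn": "send_rows", "kwargs": {
  "moves": [
    {"dx": 0, "dy": 0, "dz": -0.05, "rx": 0, "ry": 0, "rz": 0, "jaw": 0},
    {"dx": 0, "dy": 0, "dz": -0.1, "rx": 0, "ry": 0, "rz": 0, "jaw": 0},
    {"dx": 0, "dy": 0, "dz": -0.1, "rx": 0, "ry": 0, "rz": 0, "jaw": 0}
  ]
}}

```text
time_s: 10.42
tool_pos: [0.5606, -0.0323, 0.0606]
ee_rot: [-180.0, -0.0, -88.7]
wrist_force: [0.1, -0.2, -0.2]
width: 0.0154
```

{"fn": "send_rows", "kwargs": {
  "moves": [
    {"dx": 0, "dy": 0, "dz": -0.05, "rx": 0, "ry": 0, "rz": 0, "jaw": 0},
    {"dx": 0, "dy": 0, "dz": -0.1, "rx": 0, "ry": 0, "rz": 0, "jaw": 0},
    {"dx": 0, "dy": 0, "dz": -0.1, "rx": 0, "ry": 0, "rz": 0, "jaw": 0}
  ]
}}

```text
time_s: 10.67
tool_pos: [0.5607, -0.0323, 0.0605]
ee_rot: [180.0, 0.0, -88.7]
wrist_force: [-2.6, 1.4, 7.1]
width: 0.0156
```

{"fn": "send_rows", "kwargs": {
  "moves": [
    {"dx": 0, "dy": 0, "dz": 0, "rx": 0, "ry": 0, "rz": 0, "jaw": 0.2},
    {"dx": 0, "dy": 0, "dz": 0, "rx": 0, "ry": 0, "rz": 0, "jaw": 0.4},
    {"dx": 0, "dy": 0, "dz": 0, "rx": 0, "ry": 0, "rz": 0, "jaw": 0.5},
    {"dx": 0, "dy": 0, "dz": 0, "rx": 0, "ry": 0, "rz": 0, "jaw": 0.5},
    {"dx": 0, "dy": 0, "dz": 2, "rx": 0, "ry": 0, "rz": 0, "jaw": 0.5},
    {"dx": 0, "dy": 0, "dz": 5, "rx": 0, "ry": 0, "rz": 0, "jaw": 0.5},
    {"dx": 0, "dy": 0, "dz": 9, "rx": 0, "ry": 0, "rz": 0, "jaw": 0.5},
    {"dx": 0, "dy": 0, "dz": 13, "rx": 0, "ry": 0, "rz": 0.12, "jaw": 0.5},
    {"dx": 0, "dy": 3, "dz": 13, "rx": 0, "ry": 0, "rz": 0.24, "jaw": 0.5},
    {"dx": 0, "dy": 7, "dz": 13, "rx": 0, "ry": 0, "rz": 0.36, "jaw": 0.5}
  ]
}}

```text
time_s: 11.5
tool_pos: [0.5639, 0.0359, 0.1937]
ee_rot: [-179.5, -0.3, -68.0]
wrist_force: [1.0, 0.5, -0.2]
width: 0.0427
```

{"fn": "send_rows", "kwargs": {
  "moves": [
    {"dx": 0, "dy": 4, "dz": 0, "rx": 0, "ry": 0, "rz": 0.12, "jaw": 0.5},
    {"dx": -0.2, "dy": 7.8, "dz": 0, "rx": 0, "ry": 0, "rz": 0.24, "jaw": 0.5},
    {"dx": -0.3, "dy": 7.8, "dz": 0, "rx": 0, "ry": 0, "rz": 0.36, "jaw": 0.5},
    {"dx": -0.3, "dy": 7.8, "dz": 0, "rx": 0, "ry": 0, "rz": 0.48, "jaw": 0.5},
    {"dx": -0.3, "dy": 7.8, "dz": 0, "rx": 0, "ry": 0, "rz": 0.6, "jaw": 0.5},
    {"dx": -0.3, "dy": 7.8, "dz": 0, "rx": 0, "ry": 0, "rz": 0.72, "jaw": 0.5},
    {"dx": -0.3, "dy": 7.8, "dz": 0, "rx": 0, "ry": 0, "rz": 0.84, "jaw": 0.5},
    {"dx": -0.3, "dy": 7.8, "dz": 0, "rx": 0, "ry": 0, "rz": 0.96, "jaw": 0.5},
    {"dx": -0.3, "dy": 7.8, "dz": 0, "rx": 0, "ry": 0, "rz": 1.04, "jaw": 0.5},
    {"dx": -0.3, "dy": 7.8, "dz": 0, "rx": 0, "ry": 0, "rz": 1.04, "jaw": 0.5}
  ]
}}

```text
time_s: 12.33
tool_pos: [0.5573, 0.1157, 0.1891]
ee_rot: [180.0, 0.0, -8.4]
wrist_force: [0.1, 0.6, -0.9]
width: 0.0423
```

```bash
python3 -c "
from h import *
o=robot.get_obs(); print(o['time_s'],o['tool_pos'],o['ee_rot'],o['q'],o['width'],o['wrist_force'])
f=grab('wrist','w5');
a=f['color'][0:400,80:600,::-1]
b=grab('scene','s3')['color'][200:320,230:400,::-1]
c=np.zeros((600,800,3),np.uint8); c[:400,:520]=a; b=cv2.resize(b,None,fx=1.65,fy=1.65); c[400:598,520:520+b.shape[1]]=b
c[0:400,520:]=cv2.resize(grab('top','t3')['color'][215:285,295:344,::-1],(280,400))
cv2.imwrite('pics/c6.png',c)
"
```

```text
12.3333 [0.55731795 0.1157107  0.18913835] [ 1.79993314e+02  1.99470313e-02 -8.40327779e+00] [ 7.34675043e+00  1.41032079e+01  1.03366781e+02 -1.14998833e-03
  6.25510238e+01  1.57505573e+01] 0.04232958173345338 [ 0.08808374  0.63530183 -0.9072642 ]
```

View pics/c6.png

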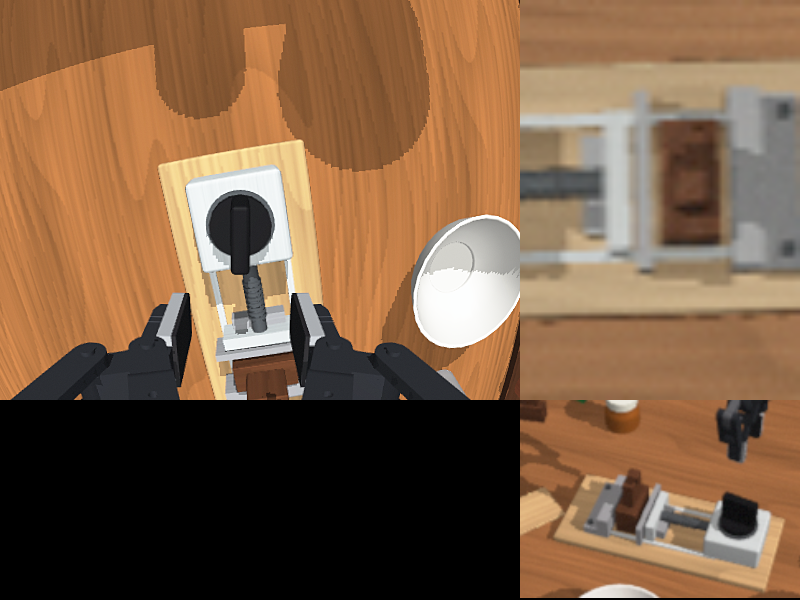

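The block stands square in the gap with clearance, and the bar lines up with the jaws at (240,235). I'll grip the knob again.

{"fn": "send_rows", "kwargs": {
  "moves": [
    {"dx": 0, "dy": 0.1, "dz": -4, "rx": 0, "ry": 0, "rz": 0, "jaw": 0.5},
    {"dx": 0, "dy": 0.1, "dz": -8, "rx": 0, "ry": 0, "rz": 0, "jaw": 0.5},
    {"dx": 0, "dy": 0.1, "dz": -11, "rx": 0, "ry": 0, "rz": 0, "jaw": 0.5},
    {"dx": 0, "dy": 0.1, "dz": -12, "rx": 0, "ry": 0, "rz": 0, "jaw": 0.5},
    {"dx": 0, "dy": 0.1, "dz": -12, "rx": 0, "ry": 0, "rz": 0, "jaw": 0.3},
    {"dx": 0, "dy": 0.1, "dz": -12, "rx": 0, "ry": 0, "rz": 0, "jaw": 0.15},
    {"dx": 0, "dy": 0.1, "dz": -12, "rx": 0, "ry": 0, "rz": 0, "jaw": 0},
    {"dx": 0, "dy": 0.1, "dz": -12, "rx": 0, "ry": 0, "rz": 0, "jaw": 0},
    {"dx": 0, "dy": 0.1, "dz": -12, "rx": 0, "ry": 0, "rz": 0, "jaw": 0},
    {"dx": 0, "dy": 0.1, "dz": -12, "rx": 0, "ry": 0, "rz": 0, "jaw": 0}
  ],
  "grip_force": 30
}}

```text
time_s: 13.32
tool_pos: [0.5574, 0.117, 0.0707]
ee_rot: [-180.0, 0.0, -8.5]
wrist_force: [-4.7, 1.4, 1.3]
width: 0.0121
```

```bash
cat > o.py <<'E'
from h import *
np.set_printoptions(precision=4,suppress=True)
o=robot.get_obs(); print(o['time_s'],o['tool_pos'],o['ee_rot'],o['width'],o['wrist_force'],o['torque'],o['joint_torque'][5],o['q'][5])
E
python3 o.py
```

```text
13.3167 [0.5574 0.117  0.0707] [-179.9765    0.0017   -8.4876] 0.012137757471671947 [-4.6542  1.4064  1.3365] [0.1755 0.6878 0.0062] 0.022386772907339036 15.929506608941926
```

{"fn": "send_rows", "kwargs": {
  "moves": [
    {"dx": 0, "dy": 0, "dz": 0, "rx": 0, "ry": 0, "rz": -0.08, "jaw": 0},
    {"dx": 0, "dy": 0, "dz": 0, "rx": 0, "ry": 0, "rz": -0.16, "jaw": 0},
    {"dx": 0, "dy": 0, "dz": 0, "rx": 0, "ry": 0, "rz": -0.24, "jaw": 0},
    {"dx": 0, "dy": 0, "dz": 0, "rx": 0, "ry": 0, "rz": -0.3, "jaw": 0}
  ],
  "grip_force": 40
}}

```text
time_s: 13.65
tool_pos: [0.5572, 0.117, 0.0707]
ee_rot: [-180.0, 0.0, -25.9]
wrist_force: [-4.9, 1.2, 2.9]
width: 0.0118
```

```bash
python3 o.py
```

```text
13.65 [0.5572 0.117  0.0707] [-179.9961    0.03    -25.8589] 0.011809727789370636 [-4.8655  1.1578  2.9213] [0.1574 0.7051 0.1413] -0.2612773608416319 33.309052436943745
```

{"fn": "send_rows", "kwargs": {
  "moves": [
    {"dx": 0, "dy": 0, "dz": 0, "rx": 0, "ry": 0, "rz": -0.08, "jaw": 0},
    {"dx": 0, "dy": 0, "dz": 0, "rx": 0, "ry": 0, "rz": -0.16, "jaw": 0},
    {"dx": 0, "dy": 0, "dz": 0, "rx": 0, "ry": 0, "rz": -0.24, "jaw": 0},
    {"dx": 0, "dy": 0, "dz": 0, "rx": 0, "ry": 0, "rz": -0.32, "jaw": 0},
    {"dx": 0, "dy": 0, "dz": 0, "rx": 0, "ry": 0, "rz": -0.4, "jaw": 0},
    {"dx": 0, "dy": 0, "dz": 0, "rx": 0, "ry": 0, "rz": -0.48, "jaw": 0},
    {"dx": 0, "dy": 0, "dz": 0, "rx": 0, "ry": 0, "rz": -0.54, "jaw": 0},
    {"dx": 0, "dy": 0, "dz": 0, "rx": 0, "ry": 0, "rz": -0.6, "jaw": 0}
  ]
}}

```text
time_s: 14.32
tool_pos: [0.5569, 0.1172, 0.0707]
ee_rot: [180.0, 0.1, -60.2]
wrist_force: [-5.5, 1.1, 2.5]
width: 0.0124
```

```bash
python3 o.py; python3 -c "
from h import *
f=grab('top','t4')"
```

```text
14.3167 [0.5569 0.1172 0.0707] [179.9605   0.0553 -60.1979] 0.012368307239658332 [-5.5233  1.0699  2.5122] [0.2065 0.8371 0.0796] -0.33196616917848587 67.64615351376392
```

```bash
cat > st.py <<'E'
import sys
from h import *
def stop(fn,ref='t3'):
    k=8
    a,b=[cv2.resize(cv2.cvtColor(load(n)['color'],cv2.COLOR_RGB2GRAY),None,fx=k,fy=k,interpolation=cv2.INTER_CUBIC) for n in (ref,fn)]
    T=a[230*k:264*k,310*k:320*k]; S=b[229*k:265*k,305*k:330*k]
    r=cv2.matchTemplate(S,T,cv2.TM_CCOEFF_NORMED); _,m,_,l=cv2.minMaxLoc(r)
    return (l[0]/k-5)*2.86,m
for n in sys.argv[1:]: print(n,'stop toward cheek mm',stop(n))
E
python3 st.py t1 t3 t4 top0
```

```text
t1 stop toward cheek mm (0.0, 0.6943100690841675)
t3 stop toward cheek mm (0.0, 0.9999971985816956)
t4 stop toward cheek mm (3.5749999999999997, 0.8187259435653687)
top0 stop toward cheek mm (15.014999999999999, 0.9459648728370667)
```

{"fn": "send_rows", "kwargs": {
  "moves": [
    {"dx": 0, "dy": 0, "dz": 0, "rx": 0, "ry": 0, "rz": -0.06, "jaw": 0},
    {"dx": 0, "dy": 0, "dz": 0, "rx": 0, "ry": 0, "rz": -0.12, "jaw": 0},
    {"dx": 0, "dy": 0, "dz": 0, "rx": 0, "ry": 0, "rz": -0.18, "jaw": 0},
    {"dx": 0, "dy": 0, "dz": 0, "rx": 0, "ry": 0, "rz": -0.24, "jaw": 0},
    {"dx": 0, "dy": 0, "dz": 0, "rx": 0, "ry": 0, "rz": -0.3, "jaw": 0},
    {"dx": 0, "dy": 0, "dz": 0, "rx": 0, "ry": 0, "rz": -0.3, "jaw": 0},
    {"dx": 0, "dy": 0, "dz": 0, "rx": 0, "ry": 0, "rz": -0.3, "jaw": 0}
  ]
}}

```text
time_s: 14.95
tool_pos: [0.5569, 0.1173, 0.0707]
ee_rot: [179.9, 0.1, -77.3]
wrist_force: [-5.8, 1.8, 4.0]
width: 0.0122
```

```bash
cat > av.py <<'E'
import sys
from h import *
L=[]
for i in range(6):
    o=robot.get_obs(); L.append([o['torque'][2],o['joint_torque'][5],o['ee_rot'][2],o['q'][5],*o['wrist_force']]); grab('top',sys.argv[1])
np.set_printoptions(precision=4,suppress=True)
L=np.array(L); print(o['time_s'],o['tool_pos'],L.mean(0),L.std(0)[:2])
E
python3 av.py t5; python3 st.py t5
```

```text
15.2 [0.5568 0.1173 0.0706] [ -0.0807  -0.0816 -77.2761  84.7047  -5.8613   1.9572   3.3492] [0.0405 0.0083]
t5 stop toward cheek mm (7.507499999999999, 0.8138861060142517)
```

{"fn": "send_rows", "kwargs": {
  "moves": [
    {"dx": 0, "dy": 0, "dz": 0, "rx": 0, "ry": 0, "rz": -0.02, "jaw": 0},
    {"dx": 0, "dy": 0, "dz": 0, "rx": 0, "ry": 0, "rz": -0.04, "jaw": 0},
    {"dx": 0, "dy": 0, "dz": 0, "rx": 0, "ry": 0, "rz": -0.06, "jaw": 0},
    {"dx": 0, "dy": 0, "dz": 0, "rx": 0, "ry": 0, "rz": -0.06, "jaw": 0},
    {"dx": 0, "dy": 0, "dz": 0, "rx": 0, "ry": 0, "rz": -0.06, "jaw": 0}
  ]
}}

```text
time_s: 15.67
tool_pos: [0.5569, 0.1174, 0.0707]
ee_rot: [179.9, 0.1, -80.7]
wrist_force: [-6.2, 1.7, 3.3]
width: 0.0122
```

```bash
python3 av.py t6; python3 st.py t6
```

```text
15.9167 [0.5568 0.1174 0.0707] [ -0.0358  -0.0357 -80.6987  88.1328  -5.7447   1.9642   3.1815] [0.0356 0.0009]
t6 stop toward cheek mm (8.2225, 0.8072025775909424)
```

{"fn": "send_rows", "kwargs": {
  "moves": [
    {"dx": 0, "dy": 0, "dz": 0, "rx": 0, "ry": 0, "rz": -0.02, "jaw": 0},
    {"dx": 0, "dy": 0, "dz": 0, "rx": 0, "ry": 0, "rz": -0.03, "jaw": 0},
    {"dx": 0, "dy": 0, "dz": 0, "rx": 0, "ry": 0, "rz": -0.03, "jaw": 0},
    {"dx": 0, "dy": 0, "dz": 0, "rx": 0, "ry": 0, "rz": -0.03, "jaw": 0}
  ]
}}

```text
time_s: 16.3
tool_pos: [0.5568, 0.1174, 0.0707]
ee_rot: [179.9, 0.1, -82.4]
wrist_force: [-5.4, 1.9, 3.3]
width: 0.0121
```

```bash
python3 av.py t7; python3 st.py t7
```

```text
16.55 [0.5569 0.1174 0.0707] [  0.0189   0.0337 -82.3981  89.8371  -5.8104   2.3825   3.3507] [0.0285 0.0005]
t7 stop toward cheek mm (8.58, 0.805520236492157)
```

{"fn": "send_rows", "kwargs": {
  "moves": [
    {"dx": 0, "dy": 0, "dz": 0, "rx": 0, "ry": 0, "rz": -0.005, "jaw": 0},
    {"dx": 0, "dy": 0, "dz": 0, "rx": 0, "ry": 0, "rz": -0.01, "jaw": 0},
    {"dx": 0, "dy": 0, "dz": 0, "rx": 0, "ry": 0, "rz": -0.015, "jaw": 0},
    {"dx": 0, "dy": 0, "dz": 0, "rx": 0, "ry": 0, "rz": -0.02, "jaw": 0},
    {"dx": 0, "dy": 0, "dz": 0, "rx": 0, "ry": 0, "rz": -0.02, "jaw": 0}
  ]
}}

```text
time_s: 17.02
tool_pos: [0.5568, 0.1174, 0.0707]
ee_rot: [179.9, 0.1, -83.5]
wrist_force: [-5.7, 2.1, 2.1]
width: 0.0125
```

```bash
python3 av.py t8; python3 st.py t8
```

```text
17.2667 [0.5568 0.1174 0.0707] [  0.0902   0.0749 -83.5344  90.9769  -6.0301   2.6402   3.1902] [0.0328 0.0088]
t8 stop toward cheek mm (8.9375, 0.8071737289428711)
```

{"fn": "send_rows", "kwargs": {
  "moves": [
    {"dx": 0, "dy": 0, "dz": 0, "rx": 0, "ry": 0, "rz": -0.005, "jaw": 0},
    {"dx": 0, "dy": 0, "dz": 0, "rx": 0, "ry": 0, "rz": -0.01, "jaw": 0},
    {"dx": 0, "dy": 0, "dz": 0, "rx": 0, "ry": 0, "rz": -0.015, "jaw": 0},
    {"dx": 0, "dy": 0, "dz": 0, "rx": 0, "ry": 0, "rz": -0.02, "jaw": 0},
    {"dx": 0, "dy": 0, "dz": 0, "rx": 0, "ry": 0, "rz": -0.02, "jaw": 0}
  ]
}}

```text
time_s: 17.73
tool_pos: [0.5569, 0.1174, 0.0707]
ee_rot: [179.9, 0.1, -84.7]
wrist_force: [-5.9, 2.6, 3.3]
width: 0.0127
```

```bash
python3 av.py t9; python3 st.py t9
```

```text
17.9833 [0.5568 0.1174 0.0707] [  0.0747   0.0748 -84.681   92.124   -6.0889   2.5086   3.2545] [0.0283 0.0088]
t9 stop toward cheek mm (8.9375, 0.8133085370063782)
```

{"fn": "send_rows", "kwargs": {
  "moves": [
    {"dx": 0, "dy": 0, "dz": 0, "rx": 0, "ry": 0, "rz": -0.005, "jaw": 0},
    {"dx": 0, "dy": 0, "dz": 0, "rx": 0, "ry": 0, "rz": -0.01, "jaw": 0},
    {"dx": 0, "dy": 0, "dz": 0, "rx": 0, "ry": 0, "rz": -0.015, "jaw": 0},
    {"dx": 0, "dy": 0, "dz": 0, "rx": 0, "ry": 0, "rz": -0.02, "jaw": 0},
    {"dx": 0, "dy": 0, "dz": 0, "rx": 0, "ry": 0, "rz": -0.02, "jaw": 0}
  ]
}}

```text
time_s: 18.45
tool_pos: [0.5568, 0.1174, 0.0707]
ee_rot: [179.9, 0.0, -85.8]
wrist_force: [-6.7, 2.4, 3.4]
width: 0.0126
```

```bash
python3 av.py t10; python3 st.py t10
```

```text
18.7 [0.5568 0.1174 0.0707] [  0.09     0.0748 -85.8264  93.269   -6.2684   2.5404   3.2059] [0.0119 0.0088]
t10 stop toward cheek mm (8.9375, 0.8155097365379333)
```

{"fn": "send_rows", "kwargs": {
  "moves": [
    {"dx": 0, "dy": 0, "dz": 0, "rx": 0, "ry": 0, "rz": -0.005, "jaw": 0},
    {"dx": 0, "dy": 0, "dz": 0, "rx": 0, "ry": 0, "rz": -0.01, "jaw": 0},
    {"dx": 0, "dy": 0, "dz": 0, "rx": 0, "ry": 0, "rz": -0.015, "jaw": 0},
    {"dx": 0, "dy": 0, "dz": 0, "rx": 0, "ry": 0, "rz": -0.02, "jaw": 0},
    {"dx": 0, "dy": 0, "dz": 0, "rx": 0, "ry": 0, "rz": -0.02, "jaw": 0}
  ]
}}

```text
time_s: 19.17
tool_pos: [0.5569, 0.1174, 0.0707]
ee_rot: [179.9, 0.0, -87.0]
wrist_force: [-5.9, 2.0, 3.0]
width: 0.0123
```

```bash
python3 av.py t11; python3 st.py t11
```

```text
19.4167 [0.5568 0.1174 0.0707] [  0.0785   0.0747 -86.9746  94.4153  -6.4381   2.8124   3.086 ] [0.0247 0.0088]
t11 stop toward cheek mm (9.295, 0.8134862780570984)
```

{"fn": "send_rows", "kwargs": {
  "moves": [
    {"dx": 0, "dy": 0, "dz": 0, "rx": 0, "ry": 0, "rz": -0.005, "jaw": 0},
    {"dx": 0, "dy": 0, "dz": 0, "rx": 0, "ry": 0, "rz": -0.01, "jaw": 0},
    {"dx": 0, "dy": 0, "dz": 0, "rx": 0, "ry": 0, "rz": -0.015, "jaw": 0},
    {"dx": 0, "dy": 0, "dz": 0, "rx": 0, "ry": 0, "rz": -0.02, "jaw": 0},
    {"dx": 0, "dy": 0, "dz": 0, "rx": 0, "ry": 0, "rz": -0.02, "jaw": 0}
  ]
}}

```text
time_s: 19.88
tool_pos: [0.5568, 0.1174, 0.0707]
ee_rot: [179.9, 0.1, -88.1]
wrist_force: [-6.6, 3.3, 3.5]
width: 0.0125
```

```bash
python3 av.py t12
```

```text
20.1333 [0.5568 0.1174 0.0707] [  0.1109   0.0747 -88.1205  95.561   -5.974    2.5104   3.4842] [0.0416 0.0088]
```

{"fn": "send_rows", "kwargs": {
  "moves": [
    {"dx": 0, "dy": 0, "dz": 0, "rx": 0, "ry": 0, "rz": -0.005, "jaw": 0},
    {"dx": 0, "dy": 0, "dz": 0, "rx": 0, "ry": 0, "rz": -0.01, "jaw": 0},
    {"dx": 0, "dy": 0, "dz": 0, "rx": 0, "ry": 0, "rz": -0.015, "jaw": 0},
    {"dx": 0, "dy": 0, "dz": 0, "rx": 0, "ry": 0, "rz": -0.02, "jaw": 0},
    {"dx": 0, "dy": 0, "dz": 0, "rx": 0, "ry": 0, "rz": -0.02, "jaw": 0}
  ]
}}

```text
time_s: 20.6
tool_pos: [0.5568, 0.1174, 0.0707]
ee_rot: [179.9, 0.1, -89.3]
wrist_force: [-5.8, 2.1, 2.6]
width: 0.0127
```

```bash
python3 av.py t13; python3 st.py t13
```

```text
20.85 [0.5568 0.1174 0.0707] [  0.0646   0.0746 -89.2665  96.7067  -5.6714   2.3615   2.9627] [0.0381 0.0088]
t13 stop toward cheek mm (9.6525, 0.8165751099586487)
```

{"fn": "send_rows", "kwargs": {
  "moves": [
    {"dx": 0, "dy": 0, "dz": 0, "rx": 0, "ry": 0, "rz": -0.005, "jaw": 0},
    {"dx": 0, "dy": 0, "dz": 0, "rx": 0, "ry": 0, "rz": -0.01, "jaw": 0},
    {"dx": 0, "dy": 0, "dz": 0, "rx": 0, "ry": 0, "rz": -0.015, "jaw": 0},
    {"dx": 0, "dy": 0, "dz": 0, "rx": 0, "ry": 0, "rz": -0.02, "jaw": 0},
    {"dx": 0, "dy": 0, "dz": 0, "rx": 0, "ry": 0, "rz": -0.02, "jaw": 0}
  ]
}}

```text
time_s: 21.32
tool_pos: [0.5568, 0.1175, 0.0707]
ee_rot: [179.9, 0.1, -90.4]
wrist_force: [-6.0, 2.8, 3.7]
width: 0.0124
```

```bash
python3 av.py t14
```

```text
21.5667 [0.5568 0.1174 0.0707] [  0.0669   0.0745 -90.4118  97.8522  -6.3807   2.6191   3.0929] [0.0224 0.0088]
```

{"fn": "send_rows", "kwargs": {
  "moves": [
    {"dx": 0, "dy": 0, "dz": 0, "rx": 0, "ry": 0, "rz": -0.005, "jaw": 0},
    {"dx": 0, "dy": 0, "dz": 0, "rx": 0, "ry": 0, "rz": -0.01, "jaw": 0},
    {"dx": 0, "dy": 0, "dz": 0, "rx": 0, "ry": 0, "rz": -0.015, "jaw": 0},
    {"dx": 0, "dy": 0, "dz": 0, "rx": 0, "ry": 0, "rz": -0.02, "jaw": 0},
    {"dx": 0, "dy": 0, "dz": 0, "rx": 0, "ry": 0, "rz": -0.02, "jaw": 0}
  ]
}}

```text
time_s: 22.03
tool_pos: [0.5568, 0.1174, 0.0707]
ee_rot: [179.9, 0.0, -91.6]
wrist_force: [-5.8, 3.2, 3.6]
width: 0.0124
```

```bash
python3 av.py t15; python3 st.py t15;python3 -c "
from h import *
a=cv2.resize(load('t15')['color'][215:285,290:350,::-1],None,fx=6,fy=6,interpolation=cv2.INTER_CUBIC)
b=cv2.resize(grab('scene','s4')['color'][210:310,250:390,::-1],None,fx=3.1,fy=3.1,interpolation=cv2.INTER_CUBIC)
c=np.zeros((420,800,3),np.uint8);c[:,:360]=a;c[:310,361:361+434]=b[:310,:434];cv2.imwrite('pics/c7.png',c)"
```

```text
22.2833 [0.5568 0.1174 0.0707] [  0.0864   0.1025 -91.551   98.9936  -5.9049   2.4312   3.4827] [0.0167 0.0085]
t15 stop toward cheek mm (10.01, 0.8135376572608948)
```

View pics/c7.png

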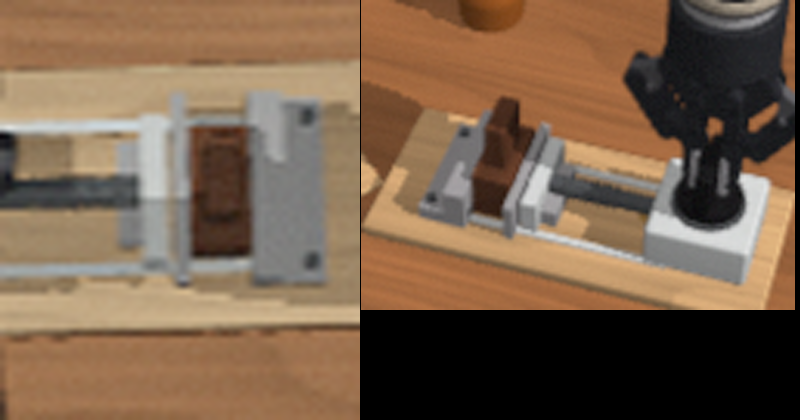

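Contact has started: torque rose from 0.0745 to 0.1025 N·m, about 2.3 N. The picture shows the block (190–252) touching both plates.

{"fn": "send_rows", "kwargs": {
  "moves": [
    {"dx": 0, "dy": 0, "dz": 0, "rx": 0, "ry": 0, "rz": -0.005, "jaw": 0},
    {"dx": 0, "dy": 0, "dz": 0, "rx": 0, "ry": 0, "rz": -0.01, "jaw": 0},
    {"dx": 0, "dy": 0, "dz": 0, "rx": 0, "ry": 0, "rz": -0.015, "jaw": 0},
    {"dx": 0, "dy": 0, "dz": 0, "rx": 0, "ry": 0, "rz": -0.02, "jaw": 0},
    {"dx": 0, "dy": 0, "dz": 0, "rx": 0, "ry": 0, "rz": -0.02, "jaw": 0}
  ]
}}

```text
time_s: 22.8
tool_pos: [0.5568, 0.1175, 0.0707]
ee_rot: [179.9, 0.0, -92.7]
wrist_force: [-5.2, 1.0, 3.4]
width: 0.0123
```

```bash
python3 av.py t16
```

```text
23.05 [0.5568 0.1175 0.0707] [  0.1464   0.1537 -92.681  100.1282  -5.696    2.7433   3.5842] [0.0337 0.0086]
```

{"fn": "send_rows", "kwargs": {
  "moves": [
    {"dx": 0, "dy": 0, "dz": 0, "rx": 0, "ry": 0, "rz": -0.004, "jaw": 0},
    {"dx": 0, "dy": 0, "dz": 0, "rx": 0, "ry": 0, "rz": -0.008, "jaw": 0},
    {"dx": 0, "dy": 0, "dz": 0, "rx": 0, "ry": 0, "rz": -0.008, "jaw": 0}
  ]
}}

```text
time_s: 23.35
tool_pos: [0.5568, 0.1175, 0.0707]
ee_rot: [179.9, 0.0, -93.1]
wrist_force: [-6.1, 1.8, 3.6]
width: 0.0122
```

```bash
python3 av.py t17
```

```text
23.6 [0.5569 0.1175 0.0707] [  0.168    0.1791 -93.1323 100.5818  -5.7185   2.7033   3.14  ] [0.0341 0.0063]
```

{"fn": "send_rows", "kwargs": {
  "moves": [
    {"dx": 0, "dy": 0, "dz": 0, "rx": 0, "ry": 0, "rz": 0, "jaw": 0.3},
    {"dx": 0, "dy": 0, "dz": 0, "rx": 0, "ry": 0, "rz": 0, "jaw": 0.5},
    {"dx": 0, "dy": 0, "dz": 0, "rx": 0, "ry": 0, "rz": 0, "jaw": 0.5},
    {"dx": 0, "dy": 0, "dz": 0, "rx": 0, "ry": 0, "rz": 0, "jaw": 0.5},
    {"dx": 0, "dy": 0, "dz": 2, "rx": 0, "ry": 0, "rz": 0, "jaw": 0.5},
    {"dx": 0, "dy": 0, "dz": 5, "rx": 0, "ry": 0, "rz": 0, "jaw": 0.5},
    {"dx": 0, "dy": 0, "dz": 9, "rx": 0, "ry": 0, "rz": 0, "jaw": 0.5},
    {"dx": 0, "dy": 0, "dz": 13, "rx": 0, "ry": 0, "rz": 0, "jaw": 0.5},
    {"dx": -4, "dy": 0, "dz": 15, "rx": 0, "ry": 0, "rz": 0, "jaw": 0.5},
    {"dx": -8, "dy": 0, "dz": 15, "rx": 0, "ry": 0, "rz": 0, "jaw": 0.5}
  ]
}}

```text
time_s: 24.48
tool_pos: [0.4849, 0.1172, 0.2264]
ee_rot: [-179.1, 0.2, -93.2]
wrist_force: [-0.8, 0.3, 0.5]
width: 0.0428
```

{"fn": "send_rows", "kwargs": {
  "moves": [
    {"dx": 0, "dy": 0, "dz": 2, "rx": 0, "ry": 0, "rz": 0, "jaw": 0.5},
    {"dx": 0, "dy": 0, "dz": 2, "rx": 0, "ry": 0, "rz": 0, "jaw": 0.5},
    {"dx": 0, "dy": 0, "dz": 2, "rx": 0, "ry": 0, "rz": 0, "jaw": 0.5}
  ]
}}

```text
time_s: 24.73
tool_pos: [0.4795, 0.1167, 0.2407]
ee_rot: [-179.7, 0.0, -93.2]
wrist_force: [0.7, 0.9, 1.1]
width: 0.0428
```

```bash
python3 -c "
from h import *
w=grab('wrist','w9');t=grab('top','t18')
b=cv2.resize(grab('scene','s5')['color'][140:330,140:400,::-1],None,fx=1.5,fy=1.5)
c=np.zeros((600,790,3),np.uint8);c[:300,:400]=cv2.resize(w['color'][:,:,::-1],(400,300),interpolation=cv2.INTER_AREA);c[:b.shape[0],400:400+b.shape[1]]=b
c[300:,:400]=cv2.resize(t['color'][215:290,290:390,::-1],(400,300),interpolation=cv2.INTER_CUBIC)
cv2.imwrite('pics/c8.png',c)"; python3 st.py t17 t18; python3 o.py
```

```text
t17 stop toward cheek mm (10.3675, 0.8078805208206177)
t18 stop toward cheek mm (10.01, 0.9243554472923279)
24.8833 [0.4803 0.1168 0.24  ] [-179.8663    0.0213  -93.1819] 0.04260027086216532 [-0.5671 -0.3031 -0.2692] [-0.0457  0.0386 -0.0268] 0.00010027406915469328 101.80192734254476
```

View pics/c8.png

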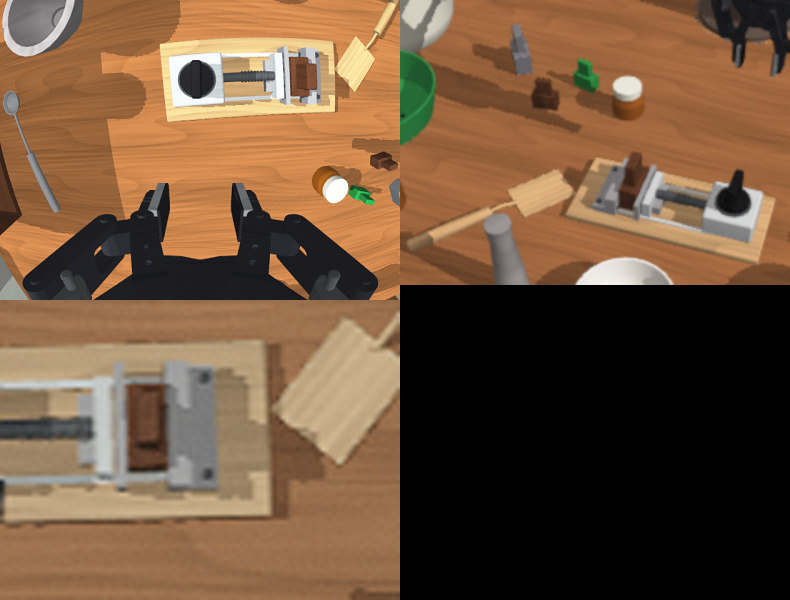

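Everything looks right. The stop estimate moved by one resolution step (0.36 mm) between t17 and t18, so I'll check that at finer scale, along with the bar angle.

```bash
python3 - <<'E'
from h import *
G=lambda n: cv2.cvtColor(load(n)['color'],cv2.COLOR_RGB2GRAY).astype(np.float32)
# row-averaged profiles around stop plate / screw-side strip, different row bands (top of plate, bottom)
for band in [(231,236),(258,263),(238,256)]:
    print(band)
    for n in ['t15','t16','t17','t18']:
        p=G(n)[band[0]:band[1]].mean(0); print(n,p[312:336].round().astype(int))
# bar angle in the wrist picture: darkest pixels near knob
f=load('w9'); g=cv2.cvtColor(f['color'],cv2.COLOR_RGB2GRAY); print(g[95:160:5,285:345:3])
E
```

```text
(231, 236)
t15 [171 173 175 175 175 171 166 161 158 148 141 140 141 141 141 141 141 141
 128 144 162 161 161 162]
t16 [171 174 176 174 175 173 165 160 158 150 142 140 141 141 141 141 141 142
 126 145 163 162 161 161]
t17 [171 174 175 174 174 173 166 161 158 149 142 140 141 141 140 140 141 142
 128 144 163 163 161 162]
t18 [170 172 174 172 172 171 164 158 155 148 141 138 138 140 138 138 139 139
 124 143 160 159 159 160]
(258, 263)
t15 [144 144 147 146 148 150 147 132 122 129 137 139 139 139 142 141 138 141
 146 129 113 114 114 116]
t16 [143 148 155 152 148 151 148 136 120 128 137 139 139 139 141 141 139 140
 146 129 113 114 114 116]
t17 [142 151 156 155 153 150 149 135 120 128 137 138 141 139 140 142 139 141
 144 129 114 114 115 115]
t18 [140 153 161 157 157 158 156 149 142 141 138 137 137 136 138 139 138 139
 142 128 129 139 139 141]
(238, 256)
t15 [121 153 179 183 183 170 144 144 146 111  65  56  51  56  55  55  56  53
  52  71 112 128 130 134]
t16 [121 150 177 183 183 172 147 143 146 111  65  56  51  56  54  56  56  52
  51  72 112 127 130 134]
t17 [121 149 177 183 183 172 147 143 
[... 574 characters left out ...]
  35  35
   51 112]
 [160  62  43  44  44  45  45  41  46  44  43  43  26  37  37  37  35  35
   35  88]
 [105  39  44  43  44  43  45  38  46  44  43  41  23  35  34  36  34  36
   38  53]
 [ 93  41  45  44  44  43  44  38  45  44  43  43  25  35  34  37  33  35
   33  69]
 [193  27  44  44  44  45  43  36  44  42  42  43  25  33  34  35  35  34
   32  85]
 [253 105  39  43  41  43  43  33  42  42  42  44  24  35  35  36  34  34
   79 141]
 [250 253  93  66  41  43  41  32  44  43  42  42  24  34  34  34  32  87
  150 205]
 [249 250 250 255 106  55  37  34  42  42  43  40  26  34  32  84  72 218
  210 210]
 [251 250 250 249 249 254 255  89  34  32  33  32  28  63 222 211 206 205
  204 203]]
```

```bash
cat > bar.py <<'E'
import sys
from h import *
f=load(sys.argv[1]); g=cv2.cvtColor(f['color'],cv2.COLOR_RGB2GRAY).astype(float)
for lo,hi,thr,sgn in [(312,324,34,1),(302,314,None,-1)]:
    P=[]
    for v in range(102,150):
        r=g[v,lo:hi]
        if sgn>0:
            i=np.where((r[:-1]>=thr)&(r[1:]<thr))[0]
            if len(i)==0: continue
            i=i[0]; u=lo+i+(r[i]-thr)/(r[i]-r[i+1])
        else:
            w=np.clip(r.max()-r-4,0,None); w=np.where(np.abs(np.arange(len(r))-r.argmin())<=2,w,0)
            if w.sum()==0: continue
            u=lo+(w*np.arange(len(r))).sum()/w.sum()
        P.append(at(f,u,v,.099))
    P=np.array(P); b=np.polyfit(P[:,0],P[:,1],1); r=P[:,1]-np.polyval(b,P[:,0]); k=abs(r)<.0005; b=np.polyfit(P[k,0],P[k,1],1)
    print('edge yaw',np.degrees(np.arctan(b[0])),k.sum(),'rms mm',1e3*r[k].std(),'y at mid',np.polyval(b,.557),'x range',P[:,0].min(),P[:,0].max())
print('tool yaw',f['obs']['ee_rot'][2]+90)
E
python3 bar.py w9; sed -n 1,3p /dev/null; python3 -c "
from h import *
g=cv2.cvtColor(load('w9')['color'],cv2.COLOR_RGB2GRAY); print(g[104:150:6,300:328])"
```

```text
edge yaw -2.893129249300925 48 rms mm 0.06963008154708505 y at mid 0.11274166382515433 x range 0.5390262032656493 0.5748986125111867
edge yaw -2.209942779201324 48 rms mm 0.13160220082224952 y at mid 0.12323412042996232 x range 0.5396382831562592 0.5755456527854724
tool yaw -3.1651089260946463
[[66 36 41 44 47 31 42 43 47 47 47 46 46 48 46 46 47 47 45 38 29 23 27 39
  37 35 37 33]
 [46 46 46 44 47 35 42 44 46 46 46 47 46 45 45 46 46 46 44 38 28 23 25 38
  35 37 35 36]
 [44 44 46 42 44 34 41 42 47 45 46 46 46 44 45 46 44 45 45 36 26 22 27 39
  35 36 36 37]
 [44 44 44 45 45 34 41 43 45 46 45 46 45 43 45 45 44 43 42 37 28 24 25 38
  35 37 36 35]
 [45 44 44 45 46 39 38 44 44 45 44 46 44 43 44 43 43 42 44 37 31 24 27 37
  35 34 35 37]
 [43 45 44 46 44 38 38 44 44 44 43 44 43 44 43 42 44 44 43 36 32 24 23 37
  35 33 32 35]
 [43 43 44 43 43 43 33 43 44 42 44 45 42 42 42 42 42 43 44 38 31 24 23 37
  35 36 35 35]
 [43 43 42 43 45 41 34 43 42 44 43 42 40 42 42 42 40 42 40 38 29 24 23 36
  34 34 36 36]]
```

```bash
python3 -c "
from h import *
print(robot.finish_job(), robot.get_obs()['time_s'])"
```

```text
the job is handed in; nothing more can be done
the job is handed in; nothing more can be done
```

The block is standing nipped between cheek and stop at an estimated 5–8 N, inside the 4–16 N limits. I handed the job in at about 25 s, with the arm clear and touching nothing.

- **Opening:** I turned the knob 1.4 rad counter-clockwise, which opened the gap to about 39.4 mm by the top camera (the block is 30 mm). I then stood the block in the gap, let go and lifted away.
- **Winding back:** I turned the knob clockwise through about 0.6 rad of slack. The torque held steady at 0.075 N·m until the stop touched the block. I stopped at 0.179 N·m, which is about 8.7 N on the block.
- **After release:** The clearer edge of the knob bar showed it springing back about 5 mrad, leaving about 7.7 N. The fainter edge showed about 17 mrad, leaving about 5.3 N.
- **Disagreement:** The stop position in the top view shifted by 0.36 mm between the pictures before and after release. That is one step of the measurement's resolution, and the lighting had changed. A finer look at the edges was inconclusive but fits the same force range.
- **Final view:** The block stands upright and square in the gap. The other objects in view looked unmoved; I did not measure them.

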